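# Square up a coat-peg plaque in the jig

### The arm

A 7-joint arm with a two-finger parallel gripper is mounted at the origin on the work surface. World frame = base frame: x ahead of the robot, y to its left, z up, the work surface at z = 0. Lengths are in m, angles in rad, forces in N, time in s.
With the tool pointing down it reaches from about 0.4 to 0.85 m from the base axis. Payload 4.5 kg.
Tool frame: the origin (TCP) lies at the centre of the arm's flange, where the gripper is bolted on; the fingertips stand nose_length ahead of it and the grasp point (between the pads) lies 147 mm ahead of it (nose_length is the distance from the TCP to the fingertips, in m); z points along the fingers, y is the line along which they close (so a half turn about z gives the same grasp; the last joint's range is limited). The gripper opens to 88 mm and grips with 3 to 60 N. Pads are 18 mm wide; open, the fingers measure 123 mm over their backs; the gripper's body (75 mm by 187 mm) begins 45 mm behind the grasp point.
Start: joints at [1.206, 0.689, -0.195, 1.565, 0.157, 0.902, -0.215], TCP at [0.243, -0.576, 0.405] pointing down, gripper open.
Joint ranges: [-3.01, 3.01], [-0.46, 2.08], [-1.47, 1.51], [0.13, 2.56], [-1, 4.14], [0.04, 2.09], [-2.66, 2.66]. Speed limits (rad/s): [2.57, 2.57, 3.14, 3.14, 3.14, 3.14, 3.14].

### API

Orientations are given as a unit quaternion [x, y, z, w].
In Python, from plant import * gives the robot as it stands.
- The arm moves only by the tool play_rows, never from a script. Its argument "rows" is a list that holds one entry, the list of rows, each a list of 6 numbers: the shift along the tool's x, y, z normalised to -1 to 1, where 1 is 0.5 m, then the turn, a rotation vector about the tool's x, y, z normalised to -1 to 1, where 1 is 0.5 rad. A call has 1 to 20 rows; each row is the pose to reach, as a shift and turn from the pose commanded when the call began, along the tool's axes at that moment; what a row does not reach only later rows make up. A row lasts 1/12 s, in which the tool goes at most 41.7 mm and 7.16 degrees, less where a joint would pass 70% of its speed; a pose out of reach is approached as far as the arm can. A call with a number of a shift or a turn outside -1 to 1 is refused whole. A call with a gripper value outside its range is refused whole. "claw" is the closure, from 0 (fully open) to 1 (shut), set as the call begins (left out, the last holds). The fingers move at their own pace and stop on an object; "squeeze" is the grip in N (left out, the last holds). Time passes only in rows, so rows that repeat a pose let the fingers close. It gives the time, the measured TCP pose, the force, the opening and the grip force at its end, in the units of the state.
- get_state(): the state, without advancing time (a new reading comes with each control period).
- snapshot(name): name is "scene" or "top"; returns a dict with "pixels" (420x560x3 uint8, blue, green, red), "camera_matrix" (3x3 intrinsics, pixels), "world_to_cam" (4x4, takes a point from world to camera coordinates). Camera axes: x right, y down, z forward; pixel columns grow to the right and rows downward; lengths in m; the calibration is good to about 2 mm. A picture is of the moment at which its call begins. There is no depth.
- finish_job(): hands the job in; it is judged then, once.
The state is a dict: "clock": time; "q": joint angles; "qd": joint speeds; "joint_torque": joint torques, N m; "tool_pos": TCP position; "eef_rot": TCP orientation; "contact_force": force on the tool from outside, world axes, zero at the start; "moment": the same for the moment, N m; "opening": opening from 0.0 (shut) to 1.0 (fully open); "finger_force": force on a finger pad.
Only numpy, scipy, OpenCV 4.12 (cv2) and the standard library are available. Lean on these libraries where they do the work, as an engineer would, in place of code of your own. Each camera call takes 0.05 s, during which the arm holds its last target. There are 200 camera calls.

### The job

Set up the drilling jig: drop the two red-topped steel pins, one by one, fully into the two bores of the plywood jig board, and only then fetch the clay coat-peg plaque and lay it face up and flat on the board. Slide it into the corner so that a long side bears on both pins and a short side bears on the metal fence, and press it there against both stops. Finish while still holding and pressing it, without letting go, and leave everything else (the modelling stick stays in its stand) where it is.

Things in the scene. Friction and masses are not known exactly. Their poses are not given: they have to be found in the camera images.
- jig: Fixed plywood jig board, 200 x 200 x 35 mm, flat on the table, turned up to 0.3 rad. Origin: centre of its underside. x points to the side with the fence (away from the robot), y to the robot's left when unturned, z up; top at z = 35 mm. Two round bores near its right edge, a fence on its far edge.
- fence: Straight aluminium bar fixed on top of the jig board along its far edge: 20 mm (board x) x 190 mm (board y) x 22 mm high, its foot on the board's top. Origin: centre of its underside. Its inner face, towards the robot, lies at board x = +75 mm and is one of the two stops.
- jig_hole0 (a point): Centre of the mouth (on the board's top) of the bore farther from the fence: board x = -20, y = -75 mm. Blind bore, 17.6 mm across, 30 mm deep, slightly chamfered.
- jig_hole1 (a point): The same for the bore nearer the fence: board x = +35, y = -75 mm.
- pin_a: Loose steel stop pin, red top: cylinder 16 mm in diameter, 75 mm long, 60 g, chamfered foot. Origin: centre of its foot; z towards the red top. It starts upright in the pin stand, 50 mm showing; fully down in a jig bore, 45 mm stands above the board, with 0.8 mm of play each way, so it leans a little when pushed. The pins are alike; either may go in either bore.
- pin_b: Second steel stop pin, the same as pin_a.
- plaque: Loose cream clay plaque on the table: slab 110 (its x) x 90 (its y) x 14 mm, blue dots at its corners, an upright block peg amid its face, 40 (x) x 24 (y) mm, top 52 mm above the underside; grip it across the 24 mm. About 0.33 kg. Origin: centre of underside, z up. Home, its x is parallel to the board's (either way round), its centre near board x = 20, y = -22 mm.
- stand: Fixed dark wooden pin stand, 50 mm (x) x 145 mm (y) x 32 mm high, with three bores of 18 mm, 25 mm deep, in a row along its y axis at y = -45, 0 and +45 mm. Origin: centre of its underside. Pins and modelling stick stand in it in any order.
- stick: Bystander: loose wooden modelling stick, 16 mm thick, 85 mm long with a pointed top, standing in the pin stand. Origin: centre of its foot. Not needed.
- jar_blue: Bystander: blue paint jar, 44 mm wide, 55 mm high. Origin: centre of its underside.
- jar_green: Bystander: green paint jar, 44 mm wide, 55 mm high. Origin: centre of its underside.
- dish: Bystander: cream clay dish, 130 mm wide, 22 mm high. Origin: centre of its underside.
- bowl: Bystander: blue bowl, 100 mm wide, 50 mm high. Origin: centre of its underside.
- cartridge: Bystander: tall glue bottle with a grey label and black cap, standing, 48 mm wide, 200 mm high. Origin: centre of its underside.
- pot: Bystander: terracotta pot, 72 mm wide, 70 mm high. Origin: centre of its underside.
Things that resemble listed ones, but are neither listed nor needed, are in the scene too. What is meant by the plaque is not purple or yellow, and is the smaller of those in its own colour.

How it is judged:
On the way, in this order (a step that is already met when the one before it is completed fails the run):
1. one pin is fully down in a bore of the jig, the plaque still where it was (((horizontal distance between pin_a and jig_hole0 below 0.004 m and z of pin_a in the frame of jig below 0.009 m and angle between pin_a's own z axis and vertical below 0.2 rad) or (horizontal distance between pin_a and jig_hole1 below 0.004 m and z of pin_a in the frame of jig below 0.009 m and angle between pin_a's own z axis and vertical below 0.2 rad) or (horizontal distance between pin_b and jig_hole0 below 0.004 m and z of pin_b in the frame of jig below 0.009 m and angle between pin_b's own z axis and vertical below 0.2 rad) or (horizontal distance between pin_b and jig_hole1 below 0.004 m and z of pin_b in the frame of jig below 0.009 m and angle between pin_b's own z axis and vertical below 0.2 rad)) and distance of plaque from where it was at the start of the episode below 0.05 m), for 0.2 s.
2. both pins are fully down in the two bores, the plaque still where it was ((((horizontal distance between pin_a and jig_hole0 below 0.004 m and z of pin_a in the frame of jig below 0.009 m and angle between pin_a's own z axis and vertical below 0.2 rad) and (horizontal distance between pin_b and jig_hole1 below 0.004 m and z of pin_b in the frame of jig below 0.009 m and angle between pin_b's own z axis and vertical below 0.2 rad)) or ((horizontal distance between pin_a and jig_hole1 below 0.004 m and z of pin_a in the frame of jig below 0.009 m and angle between pin_a's own z axis and vertical below 0.2 rad) and (horizontal distance between pin_b and jig_hole0 below 0.004 m and z of pin_b in the frame of jig below 0.009 m and angle between pin_b's own z axis and vertical below 0.2 rad))) and distance of plaque from where it was at the start of the episode below 0.05 m), for 0.2 s.
At the end, for the whole second after the job is handed in: Both pins down in the bores (4 mm, 0.2 rad of upright); plaque at rest, flat on the board (0.05 rad, -2 to +4 mm), square to it (0.035 rad), pressing the fence with over 1 N and each pin with over 0.5 N, the fingers still bearing on it with over 1 N ((((horizontal distance between pin_a and jig_hole0 below 0.004 m and z of pin_a in the frame of jig below 0.009 m and angle between pin_a's own z axis and vertical below 0.2 rad) and (horizontal distance between pin_b and jig_hole1 below 0.004 m and z of pin_b in the frame of jig below 0.009 m and angle between pin_b's own z axis and vertical below 0.2 rad)) or ((horizontal distance between pin_a and jig_hole1 below 0.004 m and z of pin_a in the frame of jig below 0.009 m and angle between pin_a's own z axis and vertical below 0.2 rad) and (horizontal distance between pin_b and jig_hole0 below 0.004 m and z of pin_b in the frame of jig below 0.009 m and angle between pin_b's own z axis and vertical below 0.2 rad))) and contact force between plaque and fence above 1 N and contact force between plaque and pin_a above 0.5 N and contact force between plaque and pin_b above 0.5 N and contact force between the fingers and plaque above 1 N and angle between the x axis of plaque and the x axis of jig, either way round below 0.035 rad and angle between plaque's own z axis and vertical below 0.05 rad and z of plaque in the frame of jig between 0.033 and 0.039 m and linear speed of plaque below 0.01 m/s); the arm keeps its last pose, push and grip.
It fails at once if a bystander was moved by over 40 mm (distance of any of jar_blue, jar_green, dish, bowl, cartridge, pot from where it was at the start of the episode above 0.04 m).
It fails at once if the modelling stick was moved by over 20 mm (distance of stick from where it was at the start of the episode above 0.02 m).
It also fails if it takes over 72 s, if anything falls off the work surface, if the arm or the gripper's body presses on something with over 40 N, if the wrist force passes 120 N, or if a joint passes its speed limit or range.

## Working session

There is one attempt and no reset: what is moved stays moved. The work goes in short steps, Python scripts to look and compute and a tool call to move; the robot and the scene stay as the last step left them, time stands still between calls to the robot, and variables do not carry over. Pictures are saved under pics/ and viewed, at most 10 in all, crops included, and the job is handed in when it is done.

Besides the shell and the picture viewer there is one more tool, called after ">>>" as name([rows], argument=value, ...), one row to a line, values as JSON. play_rows: Moves the arm, as the interface text tells. Its arguments: {"type":"object","properties":{"rows":{"type":"array"},"claw":{"type":"number"},"squeeze":{"type":"number"}},"required":["rows"]}

```bash
mkdir -p pics
python3 - <<'E'
from plant import *
import cv2,numpy as np
for n in("scene","top"):
    s=snapshot(n);cv2.imwrite(f"pics/{n}0.png",s["pixels"]);np.savez(f"{n}0.npz",**s)
    print(s["camera_matrix"].tolist(),np.round(s["world_to_cam"],4).tolist())
print(get_state())
import plant
print([k for k in dir(plant) if k[0]!='_'], globals().get('nose_length'))
E
```

```text
[[450.1629181005198, 0.0, 279.4816438446876], [0.0, 450.1629181005198, 209.1712406222902], [0.0, 0.0, 1.0]] [[0.3803, 0.9247, -0.0182, -0.2213], [0.5386, -0.2374, -0.8084, -0.2212], [-0.7519, 0.2977, -0.5883, 1.6478], [0.0, 0.0, 0.0, 1.0]]
[[462.58993193721363, 0.0, 277.40566388484234], [0.0, 462.58993193721363, 207.9758330954767], [0.0, 0.0, 1.0]] [[0.018, -0.9998, 0.0013, -0.0013], [-0.9912, -0.0181, -0.1311, 0.5095], [0.1311, 0.0011, -0.9914, 1.2236], [0.0, 0.0, 0.0, 1.0]]
{'clock': 0.1, 'q': array([ 1.20580444,  0.68990494, -0.19447105,  1.56622213,  0.15730035,
        0.90252761, -0.21510561]), 'qd': array([ 0.00230673, -0.00217847, -0.00087002, -0.00085827, -0.00057091,
       -0.00137091, -0.00041698]), 'joint_torque': array([-2.56013402e-03, -5.28494096e+01, -1.27156980e+00, -1.53836578e+01,
       -5.26266382e-02,  1.94705193e-03,  3.29180727e-05]), 'tool_pos': array([ 0.24253455, -0.57570553,  0.40399053]), 'eef_rot': array([ 9.80183005e-01,  1.98092339e-01, -2.41698127e-04, -8.01709111e-04]), 'contact_force': array([-0.46692909,  0.89910021, -0.57740519]), 'moment': array([ 0.0147414 ,  0.03066932, -0.0145829 ]), 'finger_force': 0.0, 'opening': 1.001949725338649}
['Unreachable', 'finish_job', 'get_state', 'nose_length', 'snapshot'] 0.166
```

View pics/scene0.png

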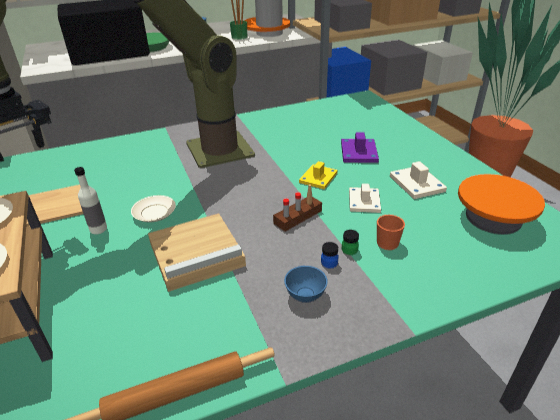

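View pics/top0.png

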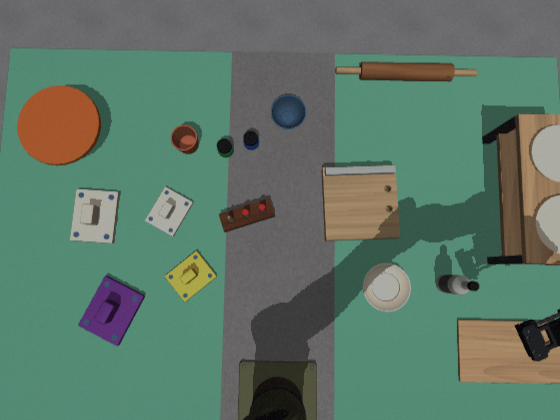

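Top view: the jig is at (361,202), with bores at about (388,188) and (390,208) and the fence along the top edge. The stand is at (247,213), with red pins at (245,212) and (262,207) and the stick at (231,217). There are four plaque candidates: the small cream one at (169,211), the large cream one at (95,215), yellow at (190,275) and purple at (111,310). The one meant is (169,211), the smaller of the two cream ones. I'll confirm it in a crop while measuring.

```bash
cat > h.py <<'E'
import cv2,numpy as np
from scipy import ndimage as ni
def load(f): return dict(np.load(f))
def ray(s,uv):
    R=s["world_to_cam"][:3,:3];t=s["world_to_cam"][:3,3]
    d=R.T@np.linalg.solve(s["camera_matrix"],[uv[0],uv[1],1.]);return -R.T@t,d/np.linalg.norm(d)
def plane(s,uv,z):
    c,d=ray(s,uv);return c+d*(z-c[2])/d[2]
def proj(s,p):
    q=s["world_to_cam"][:3,:3]@np.asarray(p,float)+s["world_to_cam"][:3,3];q=s["camera_matrix"]@q;return q[:2]/q[2]
def tri(a,ua,b,ub):
    A=np.zeros((3,3));v=np.zeros(3)
    for s,u in((a,ua),(b,ub)):
        c,d=ray(s,u);P=np.eye(3)-np.outer(d,d);A+=P;v+=P@c
    return np.linalg.solve(A,v)
def blobs(m,w,box,amin=3):
    "weighted centroids of mask blobs in box x0,y0,x1,y1"
    k=np.zeros_like(m);x0,y0,x1,y1=box;k[y0:y1,x0:x1]=m[y0:y1,x0:x1]
    l,n=ni.label(k);o=[]
    for i in range(1,n+1):
        a=(l==i).sum()
        if a>=amin:
            c=ni.center_of_mass(w*(l==i));o.append((round(c[1],2),round(c[0],2),int(a)))
    return o
def red(im): b,g,r=[im[...,i].astype(float) for i in range(3)];return r-np.maximum(b,g)
def blue(im): b,g,r=[im[...,i].astype(float) for i in range(3)];return b-r
E
python3 - <<'E'
from h import *
T=load("top0.npz");S=load("scene0.npz");it=T["pixels"];js=S["pixels"]
r=red(it);print("redT",blobs(r>50,np.clip(r,0,None),(215,190,280,235)))
r=red(js);print("redS",blobs(r>50,np.clip(r,0,None),(270,185,330,230)))
b=blue(it);print("blueT",blobs(b>25,np.clip(b,0,None),(140,180,200,240)))
b=blue(js);print("blueS",blobs(b>25,np.clip(b,0,None),(340,180,390,215)))
g=it.max(2).astype(float);print("holesT",blobs(g<95,110-g,(375,178,397,225)))
g=js.max(2).astype(float);print("holesS",blobs(g<110,120-g,(150,225,190,270)))
c1=cv2.resize(it[165:250,60:280],None,fx=3.6,fy=3.6,interpolation=cv2.INTER_CUBIC)
c2=cv2.resize(it[155:250,310:410],None,fx=3,fy=3,interpolation=cv2.INTER_CUBIC)
c3=cv2.resize(js[205:290,140:255],None,fx=3,fy=3,interpolation=cv2.INTER_CUBIC)
o=np.zeros((600,792,3),np.uint8);o[:306,:792]=c1[:306,:792];o[310:595,:300]=c2[:285];o[310:565,310:655]=c3
cv2.imwrite("pics/crop1.png",o)
E
```

```text
redT [(np.float64(261.5), np.float64(206.76), 36), (np.float64(245.02), np.float64(211.84), 41)]
redS [(np.float64(297.55), np.float64(194.74), 38), (np.float64(285.56), np.float64(200.88), 40), (np.float64(314.0), np.float64(201.38), 8), (np.float64(304.39), np.float64(206.23), 13), (np.float64(291.09), np.float64(212.1), 11), (np.float64(294.01), np.float64(214.8), 5), (np.float64(281.34), np.float64(216.33), 3), (np.float64(283.88), np.float64(219.88), 8)]
blueT [(np.float64(169.89), np.float64(208.63), 2175), (np.float64(166.15), np.float64(192.02), 10), (np.float64(185.99), np.float64(203.23), 10), (np.float64(150.31), np.float64(218.34), 13), (np.float64(170.25), np.float64(229.75), 12)]
blueS [(np.float64(364.51), np.float64(194.96), 941), (np.float64(353.03), np.float64(189.0), 3), (np.float64(374.05), np.float64(190.0), 3), (np.float64(353.81), np.float64(204.67), 5), (np.float64(375.88), np.float64(205.68), 5)]
holesT [(np.float64(388.21), np.float64(188.27), 21), (np.float64(389.75), np.float64(208.01), 17), (np.float64(394.07), np.float64(212.65), 16), (np.float64(389.32), np.float64(223.45), 32)]
holesS [(np.float64(151.0), np.float64(245.02), 3), (np.float64(161.66), np.float64(248.5), 4), (np.float64(167.44), np.float64(261.23), 5)]
```

View pics/crop1.png

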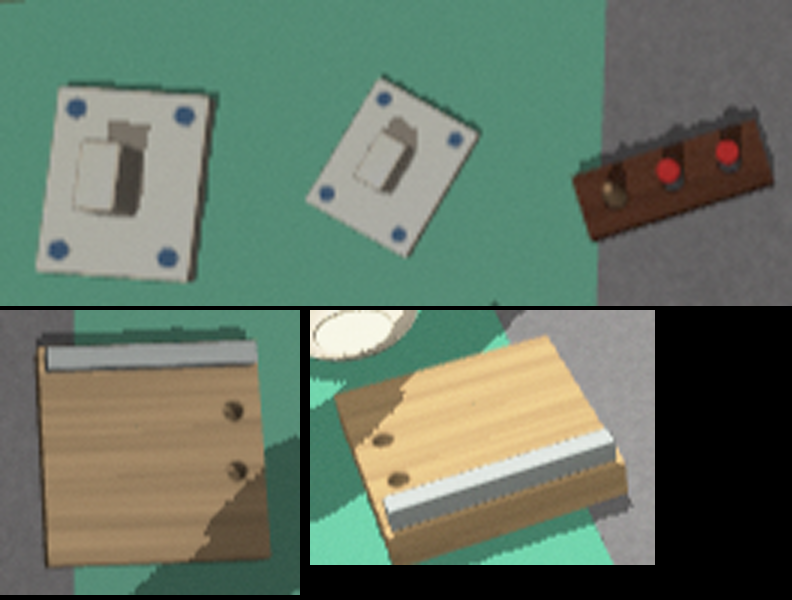

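The crop confirms the small cream plaque at (169,211) in the top view. It is 14 mm thick with an upright peg, and its long side runs along the peg. Pins and bores are clear; the stick is the leftmost item in the stand.

Run:
```python
from h import *
T=load("top0.npz");S=load("scene0.npz");it=T["pixels"];js=S["pixels"]
np.set_printoptions(precision=4,suppress=True)
for z in (.082,.075):
  print("pins top z",z,[plane(T,p,z) for p in ((261.5,206.76),(245.02,211.84))],[plane(S,p,z) for p in ((285.56,200.88),(297.55,194.74))])
print("tri",tri(T,(261.5,206.76),S,(285.56,200.88)),tri(T,(245.02,211.84),S,(297.55,194.74)))
D=[plane(T,p,.014) for p in ((166.15,192.02),(185.99,203.23),(150.31,218.34),(170.25,229.75))]
E=[plane(S,p,.014) for p in ((353.03,189),(374.05,190),(353.81,204.67),(375.88,205.68))]
print("plaqueT",np.mean(D,0),"S",np.mean(E,0));v=D[0]-D[2]+D[1]-D[3];print("long ax ang",np.arctan2(v[1],v[0]),np.linalg.norm(v)/2, np.linalg.norm(D[0]-D[1]))
for nm,s,im,bx in(("T",T,it,[(380,180,396,196),(382,200,395,214)]),("S",S,js,[(158,242,174,255),(161,255,178,268)])):
  for b in bx:
    x0,y0,x1,y1=b;g=cv2.GaussianBlur(im,(0,0),.6).max(2).astype(float)[y0:y1,x0:x1];w=np.median(g)
    for f in(.7,.8,.87):
      m=g<w*f;l,n=ni.label(m);c=l[tuple(np.array(g.shape)//2)] or (np.argmax(np.bincount(l.ravel())[1:])+1)
      m=ni.binary_fill_holes(l==c);y,x=ni.center_of_mass(m);p=plane(s,(x+x0,y+y0),.035);print(nm,f,m.sum(),round(x+x0,2),round(y+y0,2),p[:2])
# fence top bright line
hs=cv2.cvtColor(it,cv2.COLOR_BGR2HSV);m=((hs[...,1]<50)&(hs[...,2]>120)).astype(np.uint8);k=np.zeros_like(m);k[158:182,318:402]=m[158:182,318:402]
p=np.argwhere(k)[:,::-1].astype(np.float32);r=cv2.minAreaRect(p);print("fence rect",r);bp=[plane(T,q,.057) for q in cv2.boxPoints(r)];print(np.array(bp)[:,:2])
# board mask
m=((hs[...,0]>8)&(hs[...,0]<24)&(hs[...,1]>60)).astype(np.uint8);k=np.zeros_like(m);k[150:250,315:410]=m[150:250,315:410]
p=np.argwhere(k)[:,::-1].astype(np.float32);r=cv2.minAreaRect(p);print("board rect",r);print(np.array([plane(T,q,.035) for q in cv2.boxPoints(r)])[:,:2])
```

```text
pins top z 0.082 [array([0.5055, 0.0495, 0.082 ]), array([0.4913, 0.0922, 0.082 ])] [array([0.5129, 0.0479, 0.082 ]), array([0.499, 0.09 , 0.082])]
pins top z 0.075 [array([0.5064, 0.0497, 0.075 ]), array([0.4922, 0.0927, 0.075 ])] [array([0.5037, 0.0518, 0.075 ]), array([0.4896, 0.0943, 0.075 ])]
tri [0.5063 0.0501 0.0771] [0.4921 0.0928 0.0769]
plaqueT [0.4988 0.3089 0.014 ] S [0.5008 0.3093 0.014 ]
long ax ang -0.49380315943015335 0.08422324364794116 0.06401620619308669
T 0.7 28 387.82 188.43 [ 0.5686 -0.2926]
T 0.8 34 387.41 188.32 [ 0.5689 -0.2915]
T 0.87 44 387.59 188.36 [ 0.5688 -0.2919]
T 0.7 22 389.32 208.41 [ 0.5136 -0.2959]
T 0.8 44 389.93 209.02 [ 0.512  -0.2975]
T 0.87 53 389.79 209.21 [ 0.5115 -0.2972]
S 0.7 16 163.5 248.0 [ 0.5181 -0.2936]
S 0.8 28 163.79 247.82 [ 0.5176 -0.2927]
S 0.87 58 161.84 246.26 [ 0.5095 -0.2962]
S 0.7 23 168.7 261.13 [ 0.5728 -0.291 ]
S 0.8 30 168.93 260.93 [ 0.5723 -0.2903]
S 0.87 32 168.81 261.09 [ 0.5728 -0.2907]
fence rect ((361.5511474609375, 169.17727661132812), (71.1369400024414, 15.669429779052734), 6.519801616668701)
[[ 0.604  -0.1195]
 [ 0.647  -0.1241]
 [ 0.6282 -0.315 ]
 [ 0.5853 -0.3095]]
board rect ((360.305908203125, 202.14776611328125), (73.2214584350586, 75.25981903076172), 87.70938873291016)
[[ 0.6248 -0.1104]
 [ 0.637  -0.3172]
 [ 0.4358 -0.3219]
 [ 0.424  -0.1194]]
```

```bash
cat >> h.py <<'E'
from scipy.spatial.transform import Rotation as Ro
def go(st,g,yaw):
    "shift/turn numbers to bring grasp point to g, tool down with tool-x yaw"
    R=Ro.from_quat(st["eef_rot"]);p=np.array([g[0],g[1],g[2]+.147])
    W=Ro.from_quat([np.cos(yaw/2),np.sin(yaw/2),0,0])
    sh=R.inv().apply(p-st["tool_pos"])/.5;rv=(R.inv()*W).as_rotvec()/.5
    print("row",np.round(sh,4),np.round(rv,3))
def stat(st):
    R=Ro.from_quat(st["eef_rot"]);x=R.apply([1,0,0])
    print("t",round(st["clock"],2),"grasp",np.round(st["tool_pos"]+R.apply([0,0,.147]),4),"yaw",round(np.arctan2(x[1],x[0]),4),"tilt",np.round(R.apply([0,0,1])[:2],4),"F",np.round(st["contact_force"],1),"open",round(st["opening"],3),"ff",round(float(st["finger_force"]),1),"q",np.round(st["q"],2))
E
python3 - <<'E'
from h import *
from plant import *
st=get_state();stat(st);go(st,(.506,.050,.165),1.89)
E
```

```text
t 0.1 grasp [ 0.2424 -0.5755  0.257 ] yaw 0.3988 tilt [-0.0008  0.0015] F [-0.5  0.9 -0.6] open 1.002 ff 0.0 q [ 1.21  0.69 -0.19  1.57  0.16  0.9  -0.22]
row [ 0.9716 -0.9483  0.1854] [-3.000e-03 -2.000e-03 -2.982e+00]
```

>>> play_rows([
  [[0.97, -0.948, 0.1, 0, 0, -1], [0.97, -0.948, 0.1, 0, 0, -1], [0.97, -0.948, 0.1, 0, 0, -1], [0.97, -0.948, 0.1, 0, 0, -1], [0.97, -0.948, 0.1, 0, 0, -1], [0.97, -0.948, 0.1, 0, 0, -1], [0.97, -0.948, 0.1, 0, 0, -1], [0.97, -0.948, 0.1, 0, 0, -1], [0.97, -0.948, 0.1, 0, 0, -1], [0.97, -0.948, 0.1, 0, 0, -1], [0.97, -0.948, 0.1, 0, 0, -1], [0.97, -0.948, 0.1, 0, 0, -1], [0.97, -0.948, 0.1, 0, 0, -1], [0.97, -0.948, 0.1, 0, 0, -1], [0.97, -0.948, 0.1, 0, 0, -1], [0.97, -0.948, 0.1, 0, 0, -1], [0.97, -0.948, 0.1, 0, 0, -1], [0.97, -0.948, 0.1, 0, 0, -1]],
])

```text
clock: 1.6
tool_pos: [0.5066, 0.0541, 0.3544]
eef_rot: [0.899, 0.438, 0.001, -0.001]
contact_force: [-0.1, 0.1, -0.8]
opening: 0.999
finger_force: 0.0
```

>>> play_rows([
  [[0, 0, 0.0, 0, 0, -1], [0, 0, 0, 0, 0, -1], [0, 0, 0, 0, 0, -1], [0, 0, 0, 0, 0, -1], [0, 0, 0, 0, 0, -1]],
])

```text
clock: 2.02
tool_pos: [0.505, 0.0472, 0.3544]
eef_rot: [0.765, 0.644, -0.001, -0.0]
contact_force: [-0.3, -0.0, 0.2]
opening: 1.001
finger_force: 0.0
```

Run:
```python
from h import *
from plant import *
st=get_state();stat(st);go(st,(.506,.050,.165),1.89)
```

```text
t 2.02 grasp [0.5048 0.047  0.2074] yaw 1.3995 tilt [-0.0015 -0.0011] F [-0.3 -0.   0.2] open 1.001 ff 0.0 q [ 0.03  0.63 -0.35  1.96  0.36  0.61 -0.72]
row [0.006  0.001  0.0849] [-0.003  0.002 -0.981]
```

>>> play_rows([
  [[0.006, 0.001, 0.085, 0, 0, -0.98], [0.006, 0.001, 0.085, 0, 0, -0.98], [0.006, 0.001, 0.085, 0, 0, -0.98], [0.006, 0.001, 0.085, 0, 0, -0.98], [0.006, 0.001, 0.085, 0, 0, -0.98], [0.006, 0.001, 0.085, 0, 0, -0.98], [0.006, 0.001, 0.085, 0, 0, -0.98]],
])

```text
clock: 2.6
tool_pos: [0.5065, 0.0514, 0.3123]
eef_rot: [0.588, 0.809, -0.0, 0.0]
contact_force: [0.2, 0.2, 0.2]
opening: 0.999
finger_force: 0.0
```

Run:
```python
from h import *
from plant import *
st=get_state();stat(st);go(st,(.506,.050,.065),1.89)
o=[]
for n in("scene","top"):
    s=snapshot(n);im=s["pixels"].copy();u=proj(s,st["tool_pos"]+[0,0,-.166]);print(n,u)
    x,y=map(int,u);o.append(cv2.resize(im[y-60:y+60,x-65:x+65],None,fx=3,fy=3,interpolation=cv2.INTER_CUBIC))
cv2.imwrite("pics/c2.png",np.hstack(o))
```

```text
t 2.6 grasp [0.5065 0.0513 0.1653] yaw 1.8835 tilt [-0.     -0.0006] F [0.2 0.2 0.2] open 0.999 ff 0.0 q [ 0.07  0.71 -0.43  1.99  0.55  0.55 -0.43]
row [-0.0022 -0.0017  0.2006] [-0.     0.001 -0.013]
scene [285.55737064 179.48709787]
top [259.89610868 202.8743253 ]
```

View pics/c2.png

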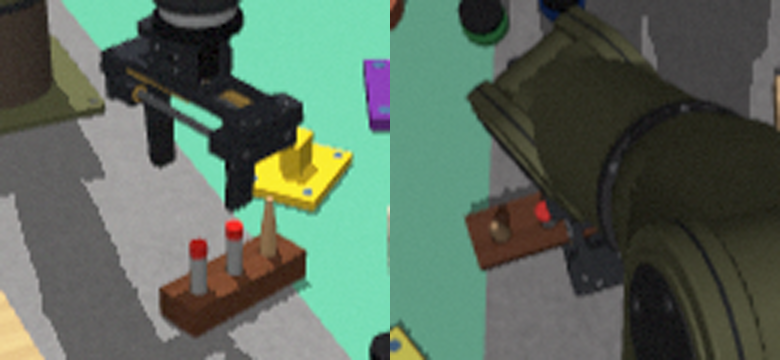

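The scene crop shows the open gripper straddling the row, with the near pin at crop (198,265) below it. The top view is hidden by the arm. I'll descend and grip.

>>> play_rows([
  [[-0.002, -0.002, 0.1, 0, 0, -0.01], [-0.002, -0.002, 0.16, 0, 0, -0.01], [-0.002, -0.002, 0.2, 0, 0, -0.01], [-0.002, -0.002, 0.2, 0, 0, -0.01], [-0.002, -0.002, 0.2, 0, 0, -0.01]],
], claw=0)

```text
clock: 3.12
tool_pos: [0.5058, 0.051, 0.2119]
eef_rot: [0.584, 0.812, -0.001, -0.0]
contact_force: [-0.1, 0.8, -0.1]
opening: 1.0
finger_force: 0.0
```

>>> play_rows([
  [[0, 0, 0, 0, 0, 0], [0, 0, 0, 0, 0, 0], [0, 0, 0, 0, 0, 0], [0, 0, 0, 0, 0, 0], [0, 0, 0, 0, 0, 0], [0, 0, 0, 0, 0, 0], [0, 0, 0, 0, 0, 0], [0, 0, 0, 0, 0, 0], [0, 0, 0, 0, 0, 0], [0, 0, 0, 0, 0, 0]],
], claw=1, squeeze=20)

```text
clock: 3.95
tool_pos: [0.506, 0.0508, 0.2122]
eef_rot: [0.584, 0.812, -0.0, 0.0]
contact_force: [0.7, 1.0, -0.8]
opening: 0.269
finger_force: 0.0
```

Run:
```python
from h import *
from plant import *
st=get_state();stat(st);s=snapshot("scene");r=red(s["pixels"]);print(blobs(r>50,np.clip(r,0,None),(270,175,330,230)))
```

```text
t 3.95 grasp [0.506  0.0508 0.0652] yaw 1.8939 tilt [-0.     -0.0001] F [ 0.7  1.  -0.8] open 0.269 ff 0.0 q [-0.04  0.88 -0.25  2.04  0.7   0.31 -0.56]
[(np.float64(284.54), np.float64(202.04), 23), (np.float64(315.83), np.float64(202.3), 13), (np.float64(305.81), np.float64(207.87), 23), (np.float64(297.01), np.float64(212.72), 7)]
```

>>> play_rows([
  [[0, 0, 0, 0, 0, 0], [0, 0, 0, 0, 0, 0], [0, 0, 0, 0, 0, 0], [0, 0, 0, 0, 0, 0], [0, 0, 0, 0, 0, 0], [0, 0, 0, 0, 0, 0]],
])

```text
clock: 4.5
tool_pos: [0.5059, 0.0508, 0.2122]
eef_rot: [0.584, 0.812, -0.0, -0.0]
contact_force: [-0.3, 0.7, -1.0]
opening: 0.169
finger_force: 20.0
```

Run:
```python
from h import *
from plant import *
st=get_state();stat(st);go(st,(.5155,-.2948,.165),.06)
```

```text
t 4.5 grasp [0.5059 0.0508 0.0652] yaw 1.8939 tilt [-0. -0.] F [-0.3  0.7 -1. ] open 0.169 ff 20.0 q [-0.04  0.88 -0.25  2.04  0.7   0.31 -0.56]
row [-0.6615 -0.2013 -0.1996] [-0.     0.     3.668]
```

>>> play_rows([
  [[0, 0, -0.08, 0, 0, 0], [0, 0, -0.16, 0, 0, 0], [0, 0, -0.2, 0, 0, 0], [-0.66, -0.2, -0.2, 0, 0, 1], [-0.66, -0.2, -0.2, 0, 0, 1], [-0.66, -0.2, -0.2, 0, 0, 1], [-0.66, -0.2, -0.2, 0, 0, 1], [-0.66, -0.2, -0.2, 0, 0, 1], [-0.66, -0.2, -0.2, 0, 0, 1], [-0.66, -0.2, -0.2, 0, 0, 1], [-0.66, -0.2, -0.2, 0, 0, 1], [-0.66, -0.2, -0.2, 0, 0, 1], [-0.66, -0.2, -0.2, 0, 0, 1], [-0.66, -0.2, -0.2, 0, 0, 1]],
])

```text
clock: 5.67
tool_pos: [0.5155, -0.2942, 0.3119]
eef_rot: [0.767, 0.641, 0.0, -0.0]
contact_force: [-0.0, 0.6, -0.6]
opening: 0.174
finger_force: 20.0
```

>>> play_rows([
  [[0, 0, 0, 0, 0, 1], [0, 0, 0, 0, 0, 1], [0, 0, 0, 0, 0, 1], [0, 0, 0, 0, 0, 1], [0, 0, 0, 0, 0, 1]],
])

```text
clock: 6.08
tool_pos: [0.5166, -0.2909, 0.3124]
eef_rot: [0.902, 0.433, 0.0, -0.001]
contact_force: [0.3, 0.8, -0.5]
opening: 0.173
finger_force: 20.0
```

>>> play_rows([
  [[0, 0, 0, 0, 0, 1], [0, 0, 0, 0, 0, 1], [0, 0, 0, 0, 0, 1], [0, 0, 0, 0, 0, 1], [0, 0, 0, 0, 0, 1]],
])

```text
clock: 6.5
tool_pos: [0.5164, -0.2918, 0.3123]
eef_rot: [0.98, 0.197, -0.0, -0.0]
contact_force: [-0.5, -0.2, -0.6]
opening: 0.173
finger_force: 20.0
```

Run:
```python
from h import *
from plant import *
st=get_state();stat(st);go(st,(.5155,-.2948,.120),.06)
```

```text
t 6.5 grasp [ 0.5164 -0.2916  0.1653] yaw 0.3969 tilt [-0.0003  0.0008] F [-0.5 -0.2 -0.6] open 0.173 ff 20.0 q [ 0.52  0.77 -0.14  1.75  0.16  0.64 -0.89]
row [-0.004   0.005   0.0905] [-0.002  0.     0.674]
```

>>> play_rows([
  [[-0.004, 0.005, 0.09, 0, 0, 0.674], [-0.004, 0.005, 0.09, 0, 0, 0.674], [-0.004, 0.005, 0.09, 0, 0, 0.674], [-0.004, 0.005, 0.09, 0, 0, 0.674], [-0.004, 0.005, 0.09, 0, 0, 0.674], [-0.004, 0.005, 0.09, 0, 0, 0.674]],
])

```text
clock: 7.0
tool_pos: [0.5153, -0.2964, 0.2676]
eef_rot: [1.0, 0.031, 0.0, -0.0]
contact_force: [0.4, 0.7, -1.0]
opening: 0.174
finger_force: 20.0
```

Run:
```python
from h import *
from plant import *
st=get_state();stat(st);go(st,(.5155,-.2948,.120),.06)
o=[]
for n in("scene","top"):
    s=snapshot(n);np.savez(n+"1.npz",**s);im=s["pixels"].copy();u=proj(s,[.5155,-.2948,.06]);print(n,u,proj(s,[.5155,-.2948,.035]))
    x,y=map(int,u);print(x,y);o.append(cv2.resize(im[y-30:y+30,x-32:x+32],None,fx=6,fy=6,interpolation=cv2.INTER_CUBIC))
cv2.imwrite("pics/c3.png",np.hstack(o))
```

```text
t 7.0 grasp [ 0.5155 -0.2963  0.1206] yaw 0.0625 tilt [0.0008 0.0003] F [ 0.4  0.7 -1. ] open 0.174 ff 20.0 q [ 0.47  0.83 -0.04  1.77  0.06  0.53 -1.12]
row [ 0.0005 -0.0031  0.0012] [-0.    -0.002  0.005]
scene [161.13761616 240.02168441] [162.82655765 247.52627703]
161 240
top [391.15750301 206.47999468] [388.90123827 207.71674879]
391 206
```

View pics/c3.png

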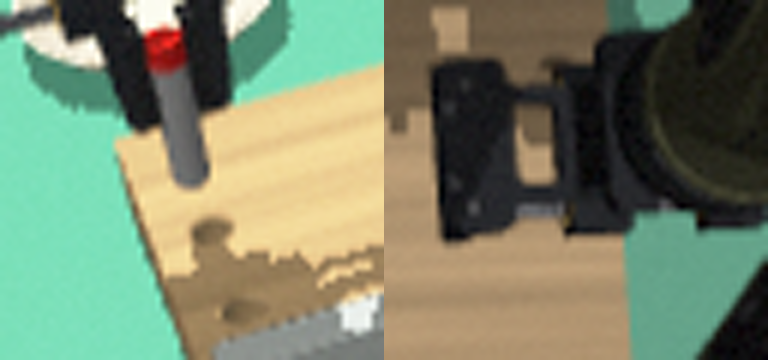

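The scene crop shows the pin hanging with its foot at crop (190,183), and hole0 at crop (212,233), slightly to the right of the pin axis. I'll measure that offset.

Run:
```python
from h import *
S=load("scene1.npz");im=S["pixels"].astype(float)
hs=cv2.cvtColor(S["pixels"],cv2.COLOR_BGR2HSV)
g=np.array([.5155,-.2963])
for y in range(224,243):
    row=hs[y,150:172];m=(row[:,1]<60)&(row[:,2]>60)
    xs=np.where(m)[0]+150
    # predicted axis x at this row
    zs=np.linspace(.05,.14,200);P=np.array([proj(S,[*g,z]) for z in zs]);px=np.interp(-y,-P[::-1,1][::-1],P[:,0])
    print(y,xs.min() if len(xs) else None,xs.max() if len(xs) else None,xs.mean() if len(xs) else None,round(px,2))
v=hs[...,2][240:262,155:180];print(v)
```

```text
224 155 160 157.5 156.88
225 155 160 157.5 157.11
226 155 171 159.42857142857142 157.34
227 155 168 159.25 157.56
228 156 161 158.5 157.79
229 156 161 158.5 158.01
230 156 161 158.5 158.24
231 151 161 157.42857142857142 158.47
232 150 162 157.875 158.69
233 157 162 159.5 158.92
234 157 162 159.5 159.15
235 157 162 159.5 159.37
236 157 162 159.5 159.6
237 157 163 160.0 159.82
238 158 163 160.5 160.05
239 158 162 160.0 160.28
240 159 162 160.5 160.5
241 None None None 160.73
242 None None None 160.95
[[236 237 239 164 125 108 100 126 209 244 242 242 244 242 242 243 242 243
  240 240 238 237 236 235 236]
 [243 243 243 231 195 176 176 202 242 243 242 243 242 242 241 240 238 237
  237 235 235 235 236 235 237]
 [244 245 244 242 242 242 241 242 243 243 241 240 241 240 237 235 237 236
  234 235 236 236 238 238 238]
 [241 241 241 242 242 243 242 242 240 240 240 238 235 235 235 235 236 235
  237 238 238 237 237 237 237]
 [242 241 242 242 241 240 241 236 236 237 234 236 235 235 237 238 238 237
  238 237 237 237 237 239 240]
 [242 240 239 238 237 235 237 230 223 223 223 229 235 238 238 239 237 2
[... 1014 characters left out ...]
53 152 151 155 153 152 152 151 148 151
  148 148 146 148 146 147 149]
 [113 176 153 156 153 156 154 156 150 153 155 152 149 150 145 147 147 147
  148 148 148 150 155 156 157]
 [123 142 149 157 153 154 153 154 149 149 150 147 147 147 145 150 148 148
  153 157 156 157 159 159 161]
 [177 113 145 154 153 151 150 149 148 148 148 143 144 146 149 155 156 159
  155 159 161 162 162 159 158]
 [224 110 126 151 149 149 148 147 144 142 144 142 134 137 143 154 156 163
  162 160 160 158 158 158 156]
 [224 120 115 144 146 145 143 143 146 145 146 136 118 116 122 130 138 143
  153 159 158 154 155 153 154]
 [225 175 112 131 144 143 144 148 154 158 168 116 102 115 123 128 132 136
  140 156 154 156 157 159 156]]
```

The pin sits where the kinematics predict. In the scene view hole0 is at (163.9,248), which gives about (0.5178,-0.293). I'll correct and lower slowly.

Run:
```python
from h import *
from plant import *
st=get_state();go(st,(.5177,-.2935,.100),.06);go(st,(.5177,-.2935,.085),.06)
```

```text
row [ 0.0054 -0.0062  0.0415] [ 0.    -0.002 -0.   ]
row [ 0.0054 -0.0062  0.0715] [ 0.    -0.002 -0.   ]
```

>>> play_rows([
  [[0.0054, -0.006, 0.02, 0, 0, 0], [0.0054, -0.006, 0.04, 0, 0, 0], [0.0054, -0.006, 0.05, 0, 0, 0], [0.0054, -0.006, 0.06, 0, 0, 0], [0.0054, -0.006, 0.065, 0, 0, 0], [0.0054, -0.006, 0.07, 0, 0, 0], [0.0054, -0.006, 0.07, 0, 0, 0]],
])

```text
clock: 7.68
tool_pos: [0.5174, -0.2938, 0.2317]
eef_rot: [1.0, 0.028, -0.0, -0.0]
contact_force: [-0.1, 0.6, -0.4]
opening: 0.17
finger_force: 20.0
```

Run:
```python
from h import *
from plant import *
st=get_state();stat(st);go(st,(.5177,-.2935,.066),.06)
```

```text
t 7.68 grasp [ 0.5172 -0.2938  0.0847] yaw 0.0568 tilt [-0.0008  0.0002] F [-0.1  0.6 -0.4] open 0.17 ff 20.0 q [ 0.46  0.89 -0.04  1.78  0.06  0.47 -1.13]
row [ 0.0008 -0.0006  0.0373] [-0.001  0.002 -0.006]
```

No contact force at 8 mm below the board top, so the pin is entering the bore. I'll go on down and release gently.

>>> play_rows([
  [[0.0, 0, 0.015, 0, 0, 0], [0.0, 0, 0.03, 0, 0, 0], [0.0, 0, 0.04, 0, 0, 0], [0.0, 0, 0.041, 0, 0, 0], [0.0, 0, 0.041, 0, 0, 0]],
])

```text
clock: 8.1
tool_pos: [0.5174, -0.2938, 0.2112]
eef_rot: [1.0, 0.028, -0.0, -0.0]
contact_force: [-0.8, 0.2, -1.6]
opening: 0.179
finger_force: 20.0
```

>>> play_rows([
  [[0, 0, 0, 0, 0, 0], [0, 0, 0, 0, 0, 0], [0, 0, 0, 0, 0, 0], [0, 0, 0, 0, 0, 0], [0, 0, 0, 0, 0, 0], [0, 0, 0, 0, 0, 0]],
], claw=0.4)

```text
clock: 8.6
tool_pos: [0.5176, -0.2939, 0.2119]
eef_rot: [1.0, 0.028, 0.0, 0.0]
contact_force: [-0.4, -0.2, 0.8]
opening: 0.59
finger_force: 0.0
```

Run:
```python
from h import *
from plant import *
st=get_state();stat(st);go(st,(.4921,.0930,.165),1.89)
```

```text
t 8.6 grasp [ 0.5177 -0.2939  0.0649] yaw 0.0568 tilt [ 0.0004 -0.0002] F [-0.4 -0.2  0.8] open 0.59 ff 0.0 q [ 0.46  0.93 -0.03  1.79  0.06  0.43 -1.13]
row [-0.0069 -0.7753 -0.2004] [ 1.000e-03 -0.000e+00 -3.666e+00]
```

>>> play_rows([
  [[0, 0, -0.06, 0, 0, 0], [0, 0, -0.12, 0, 0, 0], [0, 0, -0.2, 0, 0, 0], [0, 0, -0.2, 0, 0, 0], [-0.007, -0.775, -0.2, 0, 0, -1], [-0.007, -0.775, -0.2, 0, 0, -1], [-0.007, -0.775, -0.2, 0, 0, -1], [-0.007, -0.775, -0.2, 0, 0, -1], [-0.007, -0.775, -0.2, 0, 0, -1], [-0.007, -0.775, -0.2, 0, 0, -1], [-0.007, -0.775, -0.2, 0, 0, -1], [-0.007, -0.775, -0.2, 0, 0, -1], [-0.007, -0.775, -0.2, 0, 0, -1], [-0.007, -0.775, -0.2, 0, 0, -1], [-0.007, -0.775, -0.2, 0, 0, -1], [-0.007, -0.775, -0.2, 0, 0, -1]],
], claw=0.4)

```text
clock: 9.93
tool_pos: [0.492, 0.0935, 0.3117]
eef_rot: [0.961, 0.276, 0.0, 0.0]
contact_force: [0.3, -1.0, 0.0]
opening: 0.601
finger_force: 0.0
```

>>> play_rows([
  [[0, 0, 0, 0, 0, -1], [0, 0, 0, 0, 0, -1], [0, 0, 0, 0, 0, -1], [0, 0, 0, 0, 0, -1], [0, 0, 0, 0, 0, -1]],
], claw=0)

```text
clock: 10.35
tool_pos: [0.4923, 0.0902, 0.3116]
eef_rot: [0.864, 0.504, -0.0, 0.0]
contact_force: [-0.2, 0.8, 0.4]
opening: 0.954
finger_force: 0.0
```

>>> play_rows([
  [[0, 0, 0, 0, 0, -1], [0, 0, 0, 0, 0, -1], [0, 0, 0, 0, 0, -1], [0, 0, 0, 0, 0, -1], [0, 0, 0, 0, 0, -1]],
])

```text
clock: 10.77
tool_pos: [0.4922, 0.0909, 0.3116]
eef_rot: [0.713, 0.701, -0.0, 0.0]
contact_force: [-0.6, 0.1, 0.8]
opening: 0.997
finger_force: 0.0
```

Run:
```python
from h import *
from plant import *
st=get_state();stat(st);go(st,(.4921,.0930,.12),1.89)
s=snapshot("scene");np.savez("scene2.npz",**s);im=s["pixels"];r=red(im);print(blobs(r>50,np.clip(r,0,None),(140,215,180,260)))
for z in(.08,.082):print(proj(s,(.5177,-.2935,z)))
```

```text
t 10.77 grasp [0.4921 0.0908 0.1646] yaw 1.5537 tilt [-0.0005 -0.0008] F [-0.6  0.1  0.8] open 0.997 ff 0.0 q [-0.07  0.69 -0.33  2.02  0.45  0.5  -0.75]
row [ 0.0042 -0.0002  0.0891] [-0.001  0.001 -0.673]
[(np.float64(160.72), np.float64(235.36), 54)]
[160.43615863 234.25550998]
[160.29682889 233.6336404 ]
```

Red top at (160.7,235.4), as expected for a fully seated pin. Next, the second pin.

>>> play_rows([
  [[0.004, 0, 0.0, 0, 0, -0.673], [0.004, 0, 0.0, 0, 0, -0.673], [0.004, 0, 0.0, 0, 0, -0.673], [0.004, 0, 0.1, 0, 0, -0.673], [0.004, 0, 0.17, 0, 0, -0.673], [0.004, 0, 0.199, 0, 0, -0.673], [0.004, 0, 0.199, 0, 0, -0.673], [0.004, 0, 0.199, 0, 0, -0.673]],
])

```text
clock: 11.48
tool_pos: [0.4919, 0.0944, 0.2118]
eef_rot: [0.586, 0.81, -0.001, -0.0]
contact_force: [0.9, -0.5, 0.4]
opening: 1.003
finger_force: 0.0
```

Run:
```python
from h import *
from plant import *
st=get_state();stat(st);go(st,(.4921,.0930,.065),1.89)
```

```text
t 11.48 grasp [0.4917 0.0942 0.0648] yaw 1.8896 tilt [-0.0013 -0.0017] F [ 0.9 -0.5  0.4] open 1.003 ff 0.0 q [-0.14  0.87 -0.24  2.06  0.7   0.28 -0.66]
row [-0.0028 -0.0006 -0.0003] [-0.004  0.002 -0.001]
```

>>> play_rows([
  [[0, 0, 0, 0, 0, 0], [0, 0, 0, 0, 0, 0], [0, 0, 0, 0, 0, 0], [0, 0, 0, 0, 0, 0], [0, 0, 0, 0, 0, 0], [0, 0, 0, 0, 0, 0], [0, 0, 0, 0, 0, 0], [0, 0, 0, 0, 0, 0], [0, 0, 0, 0, 0, 0], [0, 0, 0, 0, 0, 0], [0, 0, 0, 0, 0, 0], [0, 0, 0, 0, 0, 0], [0, 0, 0, 0, 0, 0], [0, 0, 0, 0, 0, 0], [0, 0, 0, 0, 0, 0], [0, 0, 0, 0, 0, 0]],
], claw=1, squeeze=20)

```text
clock: 12.82
tool_pos: [0.492, 0.0949, 0.2122]
eef_rot: [0.584, 0.811, -0.0, -0.0]
contact_force: [0.9, -0.1, -0.3]
opening: 0.173
finger_force: 20.0
```

Run:
```python
from h import *
from plant import *
st=get_state();stat(st);go(st,(.5727,-.2905,.165),.06)
```

```text
t 12.82 grasp [0.492  0.0949 0.0652] yaw 1.8933 tilt [-0.0001 -0.0001] F [ 0.9 -0.1 -0.3] open 0.173 ff 20.0 q [-0.14  0.87 -0.24  2.06  0.71  0.28 -0.66]
row [-0.7821 -0.0913 -0.1996] [-0.     0.     3.667]
```

>>> play_rows([
  [[0, 0, -0.08, 0, 0, 0], [0, 0, -0.16, 0, 0, 0], [0, 0, -0.2, 0, 0, 0], [-0.78, -0.09, -0.2, 0, 0, 1], [-0.78, -0.09, -0.2, 0, 0, 1], [-0.78, -0.09, -0.2, 0, 0, 1], [-0.78, -0.09, -0.2, 0, 0, 1], [-0.78, -0.09, -0.2, 0, 0, 1], [-0.78, -0.09, -0.2, 0, 0, 1], [-0.78, -0.09, -0.2, 0, 0, 1], [-0.78, -0.09, -0.2, 0, 0, 1], [-0.78, -0.09, -0.2, 0, 0, 1], [-0.78, -0.09, -0.2, 0, 0, 1], [-0.78, -0.09, -0.2, 0, 0, 1], [-0.78, -0.09, -0.2, 0, 0, 1]],
])

```text
clock: 14.07
tool_pos: [0.5724, -0.2904, 0.3116]
eef_rot: [0.768, 0.641, -0.0, -0.0]
contact_force: [-0.4, 0.9, -0.2]
opening: 0.174
finger_force: 20.0
```

>>> play_rows([
  [[0, 0, 0, 0, 0, 1], [0, 0, 0, 0, 0, 1], [0, 0, 0, 0, 0, 1], [0, 0, 0, 0, 0, 1], [0, 0, 0, 0, 0, 1]],
])

```text
clock: 14.48
tool_pos: [0.5733, -0.2864, 0.3124]
eef_rot: [0.902, 0.432, 0.0, -0.001]
contact_force: [-0.6, 0.3, -0.8]
opening: 0.176
finger_force: 20.0
```

>>> play_rows([
  [[0, 0, 0, 0, 0, 1], [0, 0, 0, 0, 0, 1], [0, 0, 0, 0, 0, 1], [0, 0, 0, 0, 0, 1], [0, 0, 0, 0, 0, 1]],
])

```text
clock: 14.9
tool_pos: [0.5732, -0.2873, 0.3122]
eef_rot: [0.98, 0.197, -0.0, -0.0]
contact_force: [0.2, 0.1, -0.1]
opening: 0.17
finger_force: 20.0
```

Run:
```python
from h import *
from plant import *
st=get_state();stat(st);go(st,(.5736,-.2904,.120),.06)
```

```text
t 14.9 grasp [ 0.5731 -0.2872  0.1652] yaw 0.396 tilt [-0.0006  0.0008] F [ 0.2  0.1 -0.1] open 0.17 ff 20.0 q [ 0.48  0.82 -0.15  1.6   0.17  0.74 -0.93]
row [-0.0017  0.0061  0.0905] [-0.002  0.001  0.672]
```

>>> play_rows([
  [[-0.002, 0.005, 0.09, 0, 0, 0.672], [-0.002, 0.005, 0.09, 0, 0, 0.672], [-0.002, 0.005, 0.09, 0, 0, 0.672], [-0.002, 0.005, 0.09, 0, 0, 0.672], [-0.002, 0.005, 0.09, 0, 0, 0.672], [-0.002, 0.005, 0.09, 0, 0, 0.672]],
])

```text
clock: 15.4
tool_pos: [0.5733, -0.2914, 0.2677]
eef_rot: [1.0, 0.031, 0.0, -0.0]
contact_force: [0.8, -0.3, 0.5]
opening: 0.171
finger_force: 20.0
```

Run:
```python
from h import *
from plant import *
st=get_state();stat(st);go(st,(.5737,-.2904,.085),.06)
s=snapshot("scene");r=red(s["pixels"]);print(blobs(r>50,np.clip(r,0,None),(140,205,185,262)))
g=st["tool_pos"][:2]
print([proj(s,[*g,z]) for z in(.13,.135)])
im=s["pixels"];cv2.imwrite("pics/c4.png",cv2.resize(im[205:280,130:210],None,fx=7,fy=7,interpolation=cv2.INTER_CUBIC))
```

```text
t 15.4 grasp [ 0.5734 -0.2914  0.1207] yaw 0.0628 tilt [0.0008 0.0003] F [ 0.8 -0.3  0.5] open 0.171 ff 20.0 q [ 0.43  0.88 -0.06  1.62  0.07  0.64 -1.17]
row [ 0.0009 -0.002   0.0713] [-0.001 -0.002  0.006]
[(np.float64(162.19), np.float64(230.34), 47)]
[array([161.92114567, 231.25036657]), array([161.55298541, 229.58018713])]
```

View pics/c4.png

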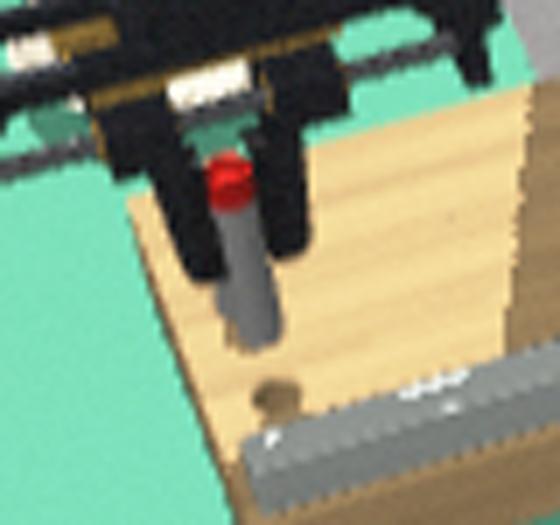

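Pin axis runs from crop (231,180) to (258,335) and hole1 is at crop (277,398), about 1 mm to the right. Correct and lower.

>>> play_rows([
  [[0.001, -0.0026, 0.02, 0, 0, 0], [0.001, -0.0026, 0.04, 0, 0, 0], [0.001, -0.0026, 0.05, 0, 0, 0], [0.001, -0.0026, 0.06, 0, 0, 0], [0.001, -0.0026, 0.066, 0, 0, 0], [0.001, -0.0026, 0.07, 0, 0, 0], [0.001, -0.0026, 0.07, 0, 0, 0]],
])

```text
clock: 16.03
tool_pos: [0.5733, -0.2907, 0.2317]
eef_rot: [1.0, 0.029, -0.0, -0.0]
contact_force: [-0.3, 0.1, 0.1]
opening: 0.171
finger_force: 20.0
```

Run:
```python
from h import *
from plant import *
st=get_state();stat(st)
```

```text
t 16.03 grasp [ 0.5733 -0.2906  0.0847] yaw 0.0574 tilt [-0.0006  0.0002] F [-0.3  0.1  0.1] open 0.171 ff 20.0 q [ 0.43  0.94 -0.05  1.63  0.08  0.58 -1.18]
```

Again no contact force, so the pin is in. On down, release, lift.

>>> play_rows([
  [[0.0, 0, 0.015, 0, 0, 0], [0.0, 0, 0.03, 0, 0, 0], [0.0, 0, 0.04, 0, 0, 0], [0.0, 0, 0.041, 0, 0, 0], [0.0, 0, 0.041, 0, 0, 0]],
])

```text
clock: 16.45
tool_pos: [0.5734, -0.2906, 0.2112]
eef_rot: [1.0, 0.029, -0.0, -0.0]
contact_force: [-0.7, -0.3, -1.4]
opening: 0.177
finger_force: 20.0
```

>>> play_rows([
  [[0, 0, 0, 0, 0, 0], [0, 0, 0, 0, 0, 0], [0, 0, 0, 0, 0, 0], [0, 0, 0, 0, 0, 0], [0, 0, 0, 0, 0, 0], [0, 0, 0, 0, 0, 0]],
], claw=0.4)

```text
clock: 16.95
tool_pos: [0.5735, -0.2907, 0.2119]
eef_rot: [1.0, 0.029, 0.0, 0.0]
contact_force: [0.1, 1.3, 0.5]
opening: 0.588
finger_force: 0.0
```

>>> play_rows([
  [[0, 0, -0.06, 0, 0, 0], [0, 0, -0.12, 0, 0, 0], [0, 0, -0.2, 0, 0, 0], [0, 0, -0.3, 0, 0, 0], [0, 0, -0.3, 0, 0, 0], [0, 0, -0.3, 0, 0, 0]],
])

```text
clock: 17.45
tool_pos: [0.5745, -0.2912, 0.3657]
eef_rot: [1.0, 0.028, 0.004, 0.002]
contact_force: [-0.3, -0.3, -0.4]
opening: 0.599
finger_force: 0.0
```

Run:
```python
from h import *
from plant import *
st=get_state();stat(st);go(st,(.4995,.309,.2),2.648)
s=snapshot("scene");r=red(s["pixels"]);print(blobs(r>50,np.clip(r,0,None),(140,205,185,262)))
for p in((.5177,-.2936),(.5726,-.2904)):print(proj(s,[*p,.075]))
```

```text
t 17.45 grasp [ 0.5756 -0.2917  0.2187] yaw 0.057 tilt [ 0.0075 -0.0034] F [-0.3 -0.3 -0.4] open 0.599 ff 0.0 q [ 0.43  0.75 -0.06  1.55  0.06  0.83 -1.17]
row [-0.0816 -1.2072  0.0323] [ 2.200e-02  4.000e-03 -5.182e+00]
[(np.float64(160.73), np.float64(235.44), 55), (np.float64(166.47), np.float64(248.1), 54)]
[160.7431421  235.81469029]
[166.21205044 248.73688894]
```

Both red tops match the seated predictions within 0.7 px. Now the plaque.

>>> play_rows([
  [[-0.08, -1, 0.03, 0, 0, -1], [-0.08, -1, 0.03, 0, 0, -1], [-0.08, -1, 0.03, 0, 0, -1], [-0.08, -1, 0.03, 0, 0, -1], [-0.08, -1, 0.03, 0, 0, -1], [-0.08, -1, 0.03, 0, 0, -1], [-0.08, -1, 0.03, 0, 0, -1], [-0.08, -1, 0.03, 0, 0, -1], [-0.08, -1, 0.03, 0, 0, -1], [-0.08, -1, 0.03, 0, 0, -1], [-0.08, -1, 0.03, 0, 0, -1], [-0.08, -1, 0.03, 0, 0, -1], [-0.08, -1, 0.03, 0, 0, -1], [-0.08, -1, 0.03, 0, 0, -1]],
], claw=0)

```text
clock: 18.67
tool_pos: [0.503, 0.2096, 0.3445]
eef_rot: [0.96, 0.279, -0.002, -0.001]
contact_force: [0.1, 0.5, -1.3]
opening: 1.001
finger_force: 0.0
```

>>> play_rows([
  [[0, 0, 0, 0, 0, -1], [0, 0, 0, 0, 0, -1], [0, 0, 0, 0, 0, -1], [0, 0, 0, 0, 0, -1], [0, 0, 0, 0, 0, -1]],
])

```text
clock: 19.08
tool_pos: [0.5049, 0.2036, 0.3452]
eef_rot: [0.863, 0.504, -0.002, 0.0]
contact_force: [0.3, -0.0, -0.9]
opening: 1.001
finger_force: 0.0
```

>>> play_rows([
  [[0, 0, 0, 0, 0, -1], [0, 0, 0, 0, 0, -1], [0, 0, 0, 0, 0, -1], [0, 0, 0, 0, 0, -1], [0, 0, 0, 0, 0, -1]],
])

```text
clock: 19.5
tool_pos: [0.5049, 0.2043, 0.3455]
eef_rot: [0.713, 0.702, -0.001, -0.0]
contact_force: [0.9, 0.1, 0.4]
opening: 1.005
finger_force: 0.0
```

>>> play_rows([
  [[0, 0, 0, 0, 0, -1], [0, 0, 0, 0, 0, -1], [0, 0, 0, 0, 0, -1], [0, 0, 0, 0, 0, -1], [0, 0, 0, 0, 0, -1]],
])

```text
clock: 19.92
tool_pos: [0.5049, 0.2049, 0.3458]
eef_rot: [0.518, 0.856, -0.001, -0.001]
contact_force: [1.0, -0.4, 0.4]
opening: 1.003
finger_force: 0.0
```

Run:
```python
from h import *
from plant import *
st=get_state();stat(st);go(st,(.4995,.309,.14),2.648)
```

```text
t 19.92 grasp [0.5046 0.2047 0.1988] yaw 2.0535 tilt [-0.0021 -0.0011] F [ 1.  -0.4  0.4] open 1.003 ff 0.0 q [-0.15  0.71 -0.54  1.86  0.53  0.72 -0.51]
row [0.1894 0.0874 0.1173] [-5.000e-03 -1.000e-03 -1.189e+00]
```

>>> play_rows([
  [[0.189, 0.087, 0.05, 0, 0, -1], [0.189, 0.087, 0.1, 0, 0, -1], [0.189, 0.087, 0.117, 0, 0, -1], [0.189, 0.087, 0.117, 0, 0, -1], [0.189, 0.087, 0.117, 0, 0, -1], [0.189, 0.087, 0.117, 0, 0, -1], [0.189, 0.087, 0.117, 0, 0, -1]],
])

```text
clock: 20.5
tool_pos: [0.4998, 0.3087, 0.2884]
eef_rot: [0.292, 0.956, -0.001, 0.001]
contact_force: [0.6, 0.3, -0.5]
opening: 0.999
finger_force: 0.0
```

Run:
```python
from h import *
from plant import *
st=get_state();stat(st);go(st,(.4995,.309,.1),2.648)
```

```text
t 20.5 grasp [0.4999 0.3085 0.1414] yaw 2.5492 tilt [ 0.0006 -0.0015] F [ 0.6  0.3 -0.5] open 0.999 ff 0.0 q [-0.29  0.86 -0.61  1.77  0.7   0.74 -0.29]
row [0.0009 0.0003 0.0828] [-0.002  0.003 -0.198]
```

>>> play_rows([
  [[0.001, 0, 0.04, 0, 0, -0.198], [0.001, 0, 0.1, 0, 0, -0.198], [0.001, 0, 0.16, 0, 0, -0.198], [0.001, 0, 0.19, 0, 0, -0.198], [0.001, 0, 0.203, 0, 0, -0.198], [0.001, 0, 0.203, 0, 0, -0.198], [0.001, 0, 0.203, 0, 0, -0.198]],
])

```text
clock: 21.08
tool_pos: [0.4993, 0.3101, 0.1877]
eef_rot: [0.242, 0.97, 0.0, 0.001]
contact_force: [-0.8, -0.5, -0.9]
opening: 1.003
finger_force: 0.0
```

>>> play_rows([
  [[0, 0, 0, 0, 0, 0], [0, 0, 0, 0, 0, 0], [0, 0, 0, 0, 0, 0], [0, 0, 0, 0, 0, 0], [0, 0, 0, 0, 0, 0], [0, 0, 0, 0, 0, 0], [0, 0, 0, 0, 0, 0], [0, 0, 0, 0, 0, 0], [0, 0, 0, 0, 0, 0], [0, 0, 0, 0, 0, 0], [0, 0, 0, 0, 0, 0], [0, 0, 0, 0, 0, 0], [0, 0, 0, 0, 0, 0], [0, 0, 0, 0, 0, 0]],
], claw=1, squeeze=40)

```text
clock: 22.25
tool_pos: [0.4986, 0.3102, 0.1866]
eef_rot: [0.24, 0.971, -0.0, -0.0]
contact_force: [-1.0, -1.3, 0.3]
opening: 0.271
finger_force: 40.0
```

Run:
```python
from h import *
from plant import *
st=get_state();stat(st)
# jig frame estimate
a=.06;h0=np.array([.5177,-.2936]);Rj=np.array([[np.cos(a),-np.sin(a)],[np.sin(a),np.cos(a)]])
o=h0-Rj@[-.02,-.075];print("jig",o,"home",o+Rj@[.02,-.022],"pre",o+Rj@[0,0])
go(st,(*(o+Rj@[0.005,-.005]),.16),.06+np.pi)
s=snapshot("scene");cv2.imwrite("pics/c5.png",s["pixels"])
```

```text
t 22.25 grasp [0.4986 0.3101 0.0396] yaw 2.6563 tilt [-0.0002 -0.0006] F [-1.  -1.3  0.3] open 0.271 ff 40.0 q [-0.35  1.01 -0.51  1.8   0.86  0.58 -0.33]
jig [ 0.53316671 -0.21753568] home [ 0.55444993 -0.23829681] pre [ 0.53316671 -0.21753568]
row [-0.5672 -0.9049 -0.2402] [-1.000e-03 -0.000e+00 -1.091e+00]
```

>>> play_rows([
  [[0, 0, -0.08, 0, 0, 0], [0, 0, -0.16, 0, 0, 0], [0, 0, -0.24, 0, 0, 0], [0, 0, -0.28, 0, 0, 0], [-0.567, -0.905, -0.28, 0, 0, -0.5], [-0.567, -0.905, -0.28, 0, 0, -0.5], [-0.567, -0.905, -0.28, 0, 0, -0.5], [-0.567, -0.905, -0.28, 0, 0, -0.5], [-0.567, -0.905, -0.28, 0, 0, -0.5], [-0.567, -0.905, -0.28, 0, 0, -0.5], [-0.567, -0.905, -0.28, 0, 0, -0.5], [-0.567, -0.905, -0.28, 0, 0, -0.5], [-0.567, -0.905, -0.28, 0, 0, -0.5], [-0.567, -0.905, -0.28, 0, 0, -0.5], [-0.567, -0.905, -0.28, 0, 0, -0.5], [-0.567, -0.905, -0.28, 0, 0, -0.5], [-0.567, -0.905, -0.28, 0, 0, -0.5], [-0.567, -0.905, -0.28, 0, 0, -0.5], [-0.567, -0.905, -0.28, 0, 0, -0.5]],
])

```text
clock: 23.88
tool_pos: [0.5377, -0.2251, 0.3257]
eef_rot: [0.12, 0.993, -0.0, -0.001]
contact_force: [0.4, 0.8, -2.7]
opening: 0.265
finger_force: 40.0
```

Run:
```python
from h import *
from plant import *
st=get_state();stat(st)
S=load("scene0.npz");T=load("top0.npz")
for nm,s,bx in(("S",S,(145,210,250,290)),("T",T,(315,155,405,245))):
    g=cv2.cvtColor(s["pixels"],cv2.COLOR_BGR2GRAY)
    L=cv2.createLineSegmentDetector().detect(g)[0][:,0]
    for l in L:
        c=(l[:2]+l[2:])/2
        if bx[0]<c[0]<bx[2] and bx[1]<c[1]<bx[3] and np.hypot(*(l[2:]-l[:2]))>25:
            for z in(.035,.057):
                a=plane(s,l[:2],z);b=plane(s,l[2:],z);d=(b-a)[:2];t=np.arctan2(d[1],d[0]);t=(t+np.pi/4)%(np.pi/2)-np.pi/4
                print(nm,z,np.round(l,1),np.round(a[:2],4),np.round(b[:2],4),"yaw",round(t,4))
a=plane(S,(160.73,235.44),.0755);b=plane(S,(166.47,248.1),.0755);print("reds",a,b,np.arctan2(*(b-a)[1::-1]))
```

```text
t 23.88 grasp [ 0.5375 -0.2252  0.1787] yaw 2.9002 tilt [-0.0011 -0.0006] F [ 0.4  0.8 -2.7] open 0.265 ff 40.0 q [ 0.76  0.85 -0.8   1.75  0.77  0.89  0.93]
S 0.035 [142.2 221.8 171.  214.4] [ 0.3835 -0.3272] [ 0.3818 -0.2472] yaw 0.0214
S 0.057 [142.2 221.8 171.  214.4] [ 0.4145 -0.3276] [ 0.4129 -0.2499] yaw 0.0214
S 0.035 [164.9 272.2 239.6 248.7] [ 0.6083 -0.3071] [ 0.5986 -0.1158] yaw 0.0508
S 0.057 [164.9 272.2 239.6 248.7] [ 0.6327 -0.308 ] [ 0.6233 -0.1223] yaw 0.0508
S 0.035 [154.4 251.4 164.9 279.2] [ 0.522  -0.3174] [ 0.6318 -0.3115] yaw 0.0533
S 0.057 [154.4 251.4 164.9 279.2] [ 0.5489 -0.318 ] [ 0.6556 -0.3123] yaw 0.0533
S 0.035 [169.  295.3 157.6 267.1] [ 0.6869 -0.3127] [ 0.5833 -0.3201] yaw 0.0711
S 0.057 [169.  295.3 157.6 267.1] [ 0.709  -0.3134] [ 0.6085 -0.3206] yaw 0.0711
S 0.035 [198.1 218.  167.7 228.2] [ 0.4289 -0.181 ] [ 0.4409 -0.2677] yaw 0.1375
S 0.057 [198.1 218.  167.7 228.2] [ 0.4585 -0.1856] [ 0.4702 -0.2698] yaw 0.1375
S 0.035 [239.5 246.3 218.2 212.6] [ 0.5897 -0.1129] [ 0.4273 -0.1227] yaw 0.0602
S 0.057 [239.5 246.3 218.2 212.6] [ 0.6147 -0.1195]
[... 1529 characters left out ...]
.119 ] [ 0.6405 -0.1878] yaw 0.0129
T 0.057 [324.4 161.8 349.4 162. ] [ 0.6344 -0.1167] [ 0.6353 -0.1843] yaw 0.0129
T 0.035 [393.1 174.2 325.6 175.9] [ 0.6084 -0.3076] [ 0.6003 -0.1225] yaw 0.044
T 0.057 [393.1 174.2 325.6 175.9] [ 0.6038 -0.3021] [ 0.5958 -0.1202] yaw 0.044
T 0.035 [328.1 238.9 361.9 237.4] [ 0.4279 -0.13  ] [ 0.4334 -0.221 ] yaw 0.0606
T 0.057 [328.1 238.9 361.9 237.4] [ 0.4264 -0.1276] [ 0.4318 -0.217 ] yaw 0.0606
T 0.035 [323.5 240.6 320.  170.6] [ 0.423  -0.1177] [ 0.6149 -0.1072] yaw 0.0548
T 0.057 [323.5 240.6 320.  170.6] [ 0.4216 -0.1155] [ 0.6101 -0.1052] yaw 0.0548
reds [ 0.51684523 -0.29339132  0.0755    ] [ 0.5711125  -0.28940879  0.0755    ] 0.0732558959935915
```

```bash
cat >> h.py <<'E'
YJ=.054
Rj=np.array([[np.cos(YJ),-np.sin(YJ)],[np.sin(YJ),np.cos(YJ)]])
OJ=np.array([.5177,-.2936])-Rj@[-.02,-.075]
def J(x,y,z): return (*(OJ+Rj@[x,y]),z)
def loc(st):
    R=Ro.from_quat(st["eef_rot"]);g=st["tool_pos"]+R.apply([0,0,.147]);print("jig-frame",np.round(Rj.T@(g[:2]-OJ),4),"F jig",np.round(Rj.T@st["contact_force"][:2],1))
E
python3 - <<'E'
from h import *
from plant import *
st=get_state();go(st,J(.008,-.010,.14),np.pi+YJ)
E
```

```text
row [-0.0097 -0.0018  0.0774] [-0.001 -0.002 -0.591]
```

>>> play_rows([
  [[-0.01, -0.002, 0.02, 0, 0, -0.59], [-0.01, -0.002, 0.04, 0, 0, -0.59], [-0.01, -0.002, 0.077, 0, 0, -0.59], [-0.01, -0.002, 0.077, 0, 0, -0.59], [-0.01, -0.002, 0.077, 0, 0, -0.59], [-0.01, -0.002, 0.077, 0, 0, -0.59]],
])

```text
clock: 24.38
tool_pos: [0.5434, -0.2231, 0.2889]
eef_rot: [-0.03, 1.0, 0.0, 0.0]
contact_force: [0.4, 0.8, -1.9]
opening: 0.265
finger_force: 40.0
```

Run:
```python
from h import *
from plant import *
st=get_state();stat(st);loc(st);go(st,J(.008,-.010,.078),np.pi+YJ)
s=snapshot("scene");cv2.imwrite("pics/c6.png",cv2.resize(s["pixels"][180:300,120:270],None,fx=5,fy=5,interpolation=cv2.INTER_CUBIC))
```

```text
t 24.38 grasp [ 0.5435 -0.223   0.1419] yaw -3.0814 tilt [0.0008 0.0006] F [ 0.4  0.8 -1.9] open 0.265 ff 40.0 q [ 0.76  0.93 -0.84  1.76  0.88  0.88  1.15]
jig-frame [ 0.0096 -0.0059] F jig [0.5 0.7]
row [ 0.0031 -0.0081  0.1279] [0.001 0.002 0.012]
```

View pics/c6.png

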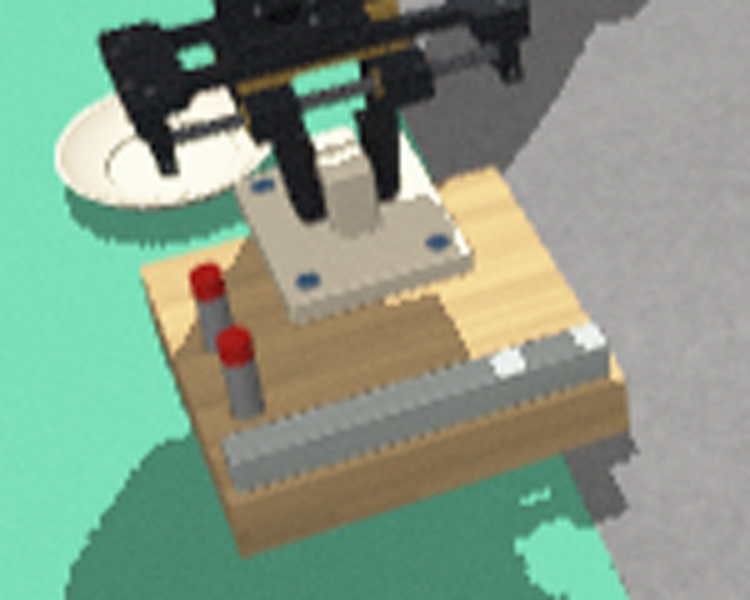

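The crop shows both pins seated (tops at (208,280) and (235,345)). The plaque is held level and square above the board, clear of the fence. Lowering.

>>> play_rows([
  [[0.003, -0.004, 0.04, 0, 0, 0.012], [0.003, -0.004, 0.08, 0, 0, 0.012], [0.003, -0.004, 0.11, 0, 0, 0.012], [0.003, -0.004, 0.12, 0, 0, 0.012], [0.003, -0.004, 0.128, 0, 0, 0.012], [0.003, -0.004, 0.132, 0, 0, 0.012], [0.003, -0.004, 0.135, 0, 0, 0.012], [0.003, -0.004, 0.135, 0, 0, 0.012]],
])

```text
clock: 25.1
tool_pos: [0.5422, -0.2262, 0.2217]
eef_rot: [-0.027, 1.0, -0.0, 0.001]
contact_force: [0.1, -0.5, -2.4]
opening: 0.27
finger_force: 40.0
```

Run:
```python
from h import *
from plant import *
st=get_state();stat(st);loc(st);go(st,J(.008,-.022,.0746),np.pi+YJ)
```

```text
t 25.1 grasp [ 0.5425 -0.2263  0.0747] yaw -3.0879 tilt [ 0.0018 -0.0003] F [ 0.1 -0.5 -2.4] open 0.27 ff 40.0 q [ 0.73  1.02 -0.76  1.79  0.99  0.77  1.06]
jig-frame [ 0.0084 -0.0091] F jig [ 0.1 -0.5]
row [ 0.0002 -0.026   0.0002] [-0.001  0.004 -0.001]
```

>>> play_rows([
  [[0, 0, 0.001, 0, 0, 0], [0, 0, 0.002, 0, 0, 0], [0, 0, 0.003, 0, 0, 0], [0, 0, 0.003, 0, 0, 0], [0, 0, 0.003, 0, 0, 0]],
])

```text
clock: 25.52
tool_pos: [0.5422, -0.2261, 0.2216]
eef_rot: [-0.027, 1.0, -0.001, 0.001]
contact_force: [-3.0, 0.2, 10.8]
opening: 0.27
finger_force: 40.0
```

Run:
```python
from h import *
from plant import *
st=get_state();stat(st);loc(st)
```

```text
t 25.52 grasp [ 0.5425 -0.2263  0.0746] yaw -3.0879 tilt [ 0.0023 -0.0012] F [-3.   0.2 10.8] open 0.27 ff 40.0 q [ 0.73  1.02 -0.76  1.79  1.    0.77  1.06]
jig-frame [ 0.0084 -0.0091] F jig [-3.   0.3]
```

Contact at 13 N. I'll ease off a little and slide towards the pins.

>>> play_rows([
  [[0, 0, -0.0015, 0, 0, 0], [0, -0.005, -0.0015, 0, 0, 0], [0, -0.01, -0.0015, 0, 0, 0], [0, -0.015, -0.0015, 0, 0, 0], [0, -0.02, -0.0015, 0, 0, 0], [0, -0.02, -0.0015, 0, 0, 0], [0, -0.02, -0.0015, 0, 0, 0]],
])

```text
clock: 26.1
tool_pos: [0.5434, -0.2345, 0.2216]
eef_rot: [-0.028, 1.0, 0.001, 0.002]
contact_force: [1.0, 3.5, 6.5]
opening: 0.27
finger_force: 40.0
```

Run:
```python
from h import *
from plant import *
st=get_state();stat(st);loc(st)
```

```text
t 26.1 grasp [ 0.544  -0.2341  0.0746] yaw -3.0863 tilt [0.0041 0.0029] F [1.  3.5 6.5] open 0.27 ff 40.0 q [ 0.75  1.02 -0.77  1.77  0.99  0.78  1.08]
jig-frame [ 0.0095 -0.017 ] F jig [1.2 3.5]
```

>>> play_rows([
  [[0, -0.003, 0, 0, 0, 0], [0, -0.006, 0, 0, 0, 0], [0, -0.008, 0, 0, 0, 0], [0, -0.008, 0, 0, 0, 0], [0, -0.008, 0, 0, 0, 0]],
])

```text
clock: 26.52
tool_pos: [0.5437, -0.2382, 0.2217]
eef_rot: [-0.028, 1.0, 0.002, 0.002]
contact_force: [-0.2, 4.4, 6.8]
opening: 0.272
finger_force: 40.0
```

Run:
```python
from h import *
from plant import *
st=get_state();stat(st);loc(st);print(st["moment"])
```

```text
t 26.52 grasp [ 0.5444 -0.2377  0.0747] yaw -3.086 tilt [0.0043 0.0033] F [-0.2  4.4  6.8] open 0.272 ff 40.0 q [ 0.75  1.02 -0.77  1.77  0.99  0.78  1.09]
jig-frame [ 0.0097 -0.0207] F jig [0.  4.4]
[0.785613   0.04307991 0.05694234]
```

>>> play_rows([
  [[0, -0.002, 0, 0, 0, 0], [0, -0.004, 0, 0, 0, 0], [0, -0.006, 0, 0, 0, 0], [0, -0.006, 0, 0, 0, 0], [0, -0.006, 0, 0, 0, 0]],
])

```text
clock: 26.93
tool_pos: [0.5439, -0.2409, 0.2217]
eef_rot: [-0.028, 1.0, 0.002, 0.002]
contact_force: [-0.3, 5.9, 7.0]
opening: 0.265
finger_force: 40.0
```

Run:
```python
from h import *
from plant import *
st=get_state();stat(st);loc(st);print(st["moment"])
```

```text
t 26.93 grasp [ 0.5446 -0.2403  0.0747] yaw -3.0857 tilt [0.0044 0.0039] F [-0.3  5.9  7. ] open 0.265 ff 40.0 q [ 0.76  1.02 -0.77  1.76  0.99  0.79  1.1 ]
jig-frame [ 0.0097 -0.0232] F jig [0.  5.9]
[ 0.9836062   0.06053478 -0.02055175]
```

Pins are just being touched. Now slide towards the fence.

>>> play_rows([
  [[-0.004, 0, 0, 0, 0, 0], [-0.008, 0, 0, 0, 0, 0], [-0.012, 0, 0, 0, 0, 0], [-0.016, 0, 0, 0, 0, 0], [-0.018, 0, 0, 0, 0, 0], [-0.018, 0, 0, 0, 0, 0], [-0.018, 0, 0, 0, 0, 0]],
])

```text
clock: 27.52
tool_pos: [0.5485, -0.2403, 0.2215]
eef_rot: [-0.028, 1.0, 0.001, -0.004]
contact_force: [-15.0, 6.2, 20.6]
opening: 0.271
finger_force: 40.0
```

Run:
```python
from h import *
from plant import *
st=get_state();stat(st);loc(st);print(st["moment"])
```

```text
t 27.52 grasp [ 0.5472 -0.24    0.0746] yaw -3.0863 tilt [-0.0088  0.002 ] F [-15.    6.2  20.6] open 0.271 ff 40.0 q [ 0.75  1.03 -0.77  1.75  0.97  0.81  1.11]
jig-frame [ 0.0123 -0.0231] F jig [-14.7   7.1]
[ 1.08673769  2.72735393 -0.14284488]
```

>>> play_rows([
  [[-0.002, -0.001, 0, 0, 0, 0], [-0.004, -0.002, 0, 0, 0, 0], [-0.006, -0.002, 0, 0, 0, 0], [-0.006, -0.002, 0, 0, 0, 0], [-0.006, -0.002, 0, 0, 0, 0]],
])

```text
clock: 27.93
tool_pos: [0.5511, -0.2405, 0.2215]
eef_rot: [-0.028, 1.0, 0.002, -0.005]
contact_force: [-15.7, 8.5, 20.5]
opening: 0.269
finger_force: 40.1
```

Run:
```python
from h import *
from plant import *
st=get_state();stat(st);loc(st);print(st["moment"])
```

```text
t 27.93 grasp [ 0.5497 -0.24    0.0746] yaw -3.0859 tilt [-0.01    0.0032] F [-15.7   8.5  20.5] open 0.269 ff 40.1 q [ 0.75  1.03 -0.77  1.74  0.97  0.81  1.12]
jig-frame [ 0.0148 -0.0232] F jig [-15.3   9.4]
[ 1.42805725  3.03547228 -0.21476781]
```

>>> play_rows([
  [[0, 0, -0.002, 0, 0, 0], [0, 0, -0.002, 0, 0, 0], [-0.003, 0, -0.002, 0, 0, 0], [-0.006, 0, -0.002, 0, 0, 0], [-0.006, 0, -0.002, 0, 0, 0], [-0.006, 0, -0.002, 0, 0, 0]],
])

```text
clock: 28.43
tool_pos: [0.553, -0.2405, 0.2216]
eef_rot: [-0.028, 1.0, 0.002, -0.007]
contact_force: [-18.9, 8.5, 17.3]
opening: 0.274
finger_force: 40.0
```

Run:
```python
from h import *
from plant import *
st=get_state();stat(st);loc(st);print(st["moment"])
```

```text
t 28.43 grasp [ 0.551  -0.24    0.0746] yaw -3.0856 tilt [-0.0136  0.0032] F [-18.9   8.5  17.3] open 0.274 ff 40.0 q [ 0.75  1.03 -0.77  1.73  0.96  0.82  1.12]
jig-frame [ 0.0162 -0.0233] F jig [-18.4   9.6]
[ 1.4629552   3.35315221 -0.1915925 ]
```

>>> play_rows([
  [[0, 0.001, -0.002, 0, 0, 0], [0, 0.001, -0.004, 0, 0, 0], [0, 0.001, -0.004, 0, 0, 0], [0, 0.001, -0.004, 0, 0, 0]],
])

```text
clock: 28.77
tool_pos: [0.5532, -0.2406, 0.2221]
eef_rot: [-0.028, 1.0, 0.002, -0.007]
contact_force: [-14.6, 6.9, 7.3]
opening: 0.269
finger_force: 40.0
```

Run:
```python
from h import *
from plant import *
st=get_state();stat(st);loc(st);print(st["moment"])
s=snapshot("scene");cv2.imwrite("pics/c7.png",cv2.resize(s["pixels"][195:295,130:255],None,fx=6,fy=6,interpolation=cv2.INTER_CUBIC))
```

```text
t 28.77 grasp [ 0.5513 -0.2402  0.0751] yaw -3.0857 tilt [-0.0131  0.0032] F [-14.6   6.9   7.3] open 0.269 ff 40.0 q [ 0.75  1.03 -0.77  1.73  0.96  0.82  1.13]
jig-frame [ 0.0164 -0.0235] F jig [-14.2   7.7]
[ 1.27513644  2.52993551 -0.05124788]
```

View pics/c7.png

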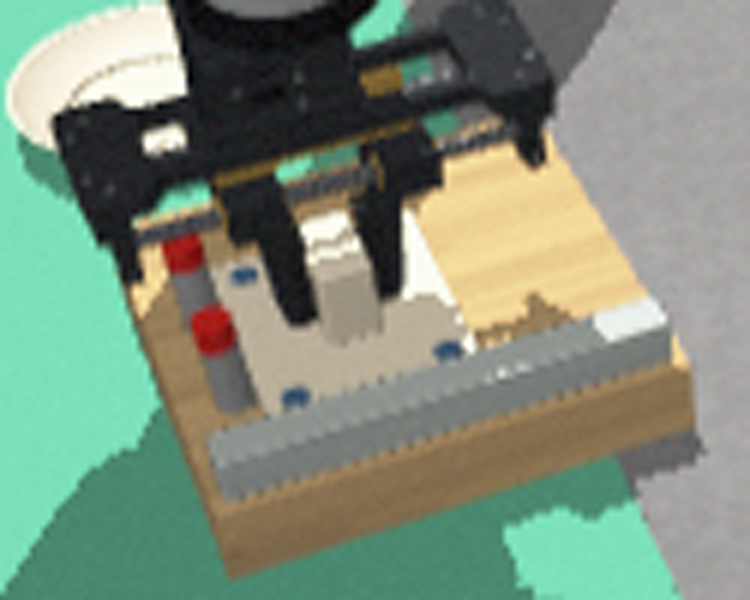

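The plaque lies flat along the fence with its left side beside both pins. Visible dots are at crop (245,274), (295,397) and (449,351). I'll compute its place from those.

Run:
```python
from h import *
from plant import *
s=snapshot("scene");b=blue(s["pixels"])
print(blobs(b>20,np.clip(b,0,None),(160,230,215,265),4))
for u in((170.4,240.3),(178.8,260.8),(204.4,253.1)):
    p=plane(s,u,.049);print(p[:2],Rj.T@(p[:2]-OJ))
st=get_state();print(Rj.T@(plane(s,proj(s,(.5177,-.2936,.035)),.035)[:2]-OJ))
```

```text
[(np.float64(170.23), np.float64(240.39), 7), (np.float64(204.19), np.float64(252.96), 10), (np.float64(178.61), np.float64(260.71), 10)]
[ 0.51216058 -0.27243729] [-0.02438912 -0.05356916]
[ 0.59766054 -0.26903624] [ 0.06116978 -0.05478781]
[ 0.59518122 -0.20479457] [0.06216144 0.00949403]
[-0.02  -0.075]
```

The dots put the plaque at about jig (19.5,-22.3) mm, which is home. Now press harder against the pins.

>>> play_rows([
  [[0, -0.002, 0, 0, 0, 0], [0, -0.004, 0, 0, 0, 0], [0, -0.004, 0, 0, 0, 0], [0, -0.004, 0, 0, 0, 0], [0, -0.004, 0, 0, 0, 0]],
])

```text
clock: 29.28
tool_pos: [0.5533, -0.2412, 0.2221]
eef_rot: [-0.029, 1.0, 0.003, -0.007]
contact_force: [-14.7, 9.5, 7.9]
opening: 0.268
finger_force: 40.0
```

Run:
```python
from h import *
from plant import *
st=get_state();stat(st);loc(st);print(st["moment"])
s=snapshot("scene");b=blue(s["pixels"]);B=blobs(b>20,np.clip(b,0,None),(160,230,215,265),4);print(B)
for u in B:
    p=plane(s,u[:2],.049);print(Rj.T@(p[:2]-OJ))
r=red(s["pixels"]);print(blobs(r>50,np.clip(r,0,None),(140,205,185,262)))
```

```text
t 29.28 grasp [ 0.5513 -0.2403  0.0751] yaw -3.0844 tilt [-0.0134  0.0059] F [-14.7   9.5   7.9] open 0.268 ff 40.0 q [ 0.75  1.03 -0.78  1.73  0.96  0.82  1.13]
jig-frame [ 0.0164 -0.0236] F jig [-14.2  10.2]
[ 1.87635809  2.74023759 -0.05334986]
[(np.float64(170.24), np.float64(240.38), 7), (np.float64(204.17), np.float64(252.95), 10), (np.float64(178.5), np.float64(260.78), 11)]
[-0.02425926 -0.05401838]
[0.06137119 0.00915528]
[ 0.06077277 -0.05542235]
[(np.float64(159.96), np.float64(236.89), 42), (np.float64(164.93), np.float64(249.51), 52)]
```

The pin by the fence leans more than the other, and the dots show the plaque about 0.015 rad clockwise of square. Turn it a little.

>>> play_rows([
  [[0, 0, 0, 0, 0, -0.02], [0, 0, 0, 0, 0, -0.04], [0, 0, 0, 0, 0, -0.04], [0, 0, 0, 0, 0, -0.04], [0, 0, 0, 0, 0, -0.04]],
])

```text
clock: 29.75
tool_pos: [0.5534, -0.2413, 0.2222]
eef_rot: [-0.037, 0.999, 0.003, -0.007]
contact_force: [-14.7, 10.5, 7.5]
opening: 0.271
finger_force: 40.3
```

```bash
cat > chk.py <<'E'
from h import *
from plant import *
st=get_state();stat(st);loc(st);print(st["moment"])
s=snapshot("scene");b=blue(s["pixels"]);B=blobs(b>20,np.clip(b,0,None),(160,230,215,265),4)
for u in B:
    p=plane(s,u[:2],.049);print(u[:2],Rj.T@(p[:2]-OJ))
r=red(s["pixels"]);print(blobs(r>50,np.clip(r,0,None),(140,205,185,262)))
E
python3 chk.py
```

```text
t 29.75 grasp [ 0.5514 -0.2404  0.0752] yaw -3.067 tilt [-0.0133  0.0063] F [-14.7  10.5   7.5] open 0.271 ff 40.3 q [ 0.75  1.04 -0.78  1.73  0.96  0.83  1.15]
jig-frame [ 0.0165 -0.0237] F jig [-14.1  11.3]
[ 1.92313893  2.76373509 -0.64547238]
(np.float64(170.01), np.float64(240.45)) [-0.02424994 -0.05461862]
(np.float64(204.3), np.float64(252.88)) [0.06126604 0.0095234 ]
(np.float64(178.59), np.float64(260.71)) [ 0.06062592 -0.05515995]
[(np.float64(159.93), np.float64(237.08), 39), (np.float64(164.93), np.float64(249.55), 53)]
```

>>> play_rows([
  [[0, 0, 0, 0, 0, 0.02], [0, -0.002, -0.001, 0, 0, 0.024], [0.002, -0.004, -0.001, 0, 0, 0.024], [0.004, -0.006, -0.001, 0, 0, 0.024], [0.004, -0.008, -0.001, 0, 0, 0.024], [0.004, -0.008, -0.001, 0, 0, 0.024], [0.004, -0.008, -0.001, 0, 0, 0.024]],
])

```text
clock: 30.38
tool_pos: [0.5528, -0.2426, 0.2226]
eef_rot: [-0.033, 0.999, 0.006, -0.005]
contact_force: [-11.5, 14.8, 4.5]
opening: 0.269
finger_force: 40.1
```

```bash
python3 chk.py
```

```text
t 30.38 grasp [ 0.5514 -0.2408  0.0757] yaw -3.0755 tilt [-0.0098  0.0122] F [-11.5  14.8   4.5] open 0.269 ff 40.1 q [ 0.76  1.04 -0.78  1.73  0.96  0.82  1.14]
jig-frame [ 0.0165 -0.0241] F jig [-10.7  15.4]
[ 3.32479948  2.13872647 -0.34464975]
(np.float64(170.03), np.float64(240.45)) [-0.02422677 -0.05457255]
(np.float64(204.21), np.float64(252.53)) [0.0599162  0.00972356]
(np.float64(178.5), np.float64(260.78)) [ 0.06077277 -0.05542235]
[(np.float64(159.79), np.float64(236.94), 42), (np.float64(164.95), np.float64(249.53), 52)]
```

>>> play_rows([
  [[0, 0, 0, 0, 0, 0.012], [0, 0, 0, 0, 0, 0.012], [0, 0, 0, 0, 0, 0.012], [0, 0, 0, 0, 0, 0.012], [0, 0, 0, 0, 0, 0.012], [0, 0, 0, 0, 0, 0.012], [0, 0, 0, 0, 0, 0.012], [0, 0, 0, 0, 0, 0.012]],
])

```text
clock: 31.1
tool_pos: [0.5528, -0.2425, 0.2226]
eef_rot: [-0.03, 1.0, 0.006, -0.005]
contact_force: [-11.0, 14.6, 3.8]
opening: 0.268
finger_force: 40.0
```

```bash
python3 chk.py
python3 - <<'E'
from h import *
from plant import *
o=[]
for n,b in(("scene",(200,280,140,230)),):
    s=snapshot(n);o=cv2.resize(s["pixels"][b[0]:b[1],b[2]:b[3]],None,fx=7,fy=7,interpolation=cv2.INTER_CUBIC)
cv2.imwrite("pics/c8.png",o)
E
```

```text
t 31.1 grasp [ 0.5514 -0.2408  0.0756] yaw -3.0806 tilt [-0.0099  0.012 ] F [-11.   14.6   3.8] open 0.268 ff 40.0 q [ 0.75  1.04 -0.78  1.73  0.96  0.82  1.14]
jig-frame [ 0.0165 -0.0241] F jig [-10.2  15.2]
[ 3.28717288  2.22607112 -0.15177391]
(np.float64(170.0), np.float64(240.45)) [-0.02426152 -0.05464166]
(np.float64(204.25), np.float64(252.6)) [0.06021085 0.00973232]
(np.float64(178.58), np.float64(260.82)) [ 0.06099993 -0.05528597]
[(np.float64(159.79), np.float64(236.92), 42), (np.float64(164.95), np.float64(249.54), 52)]
```

View pics/c8.png

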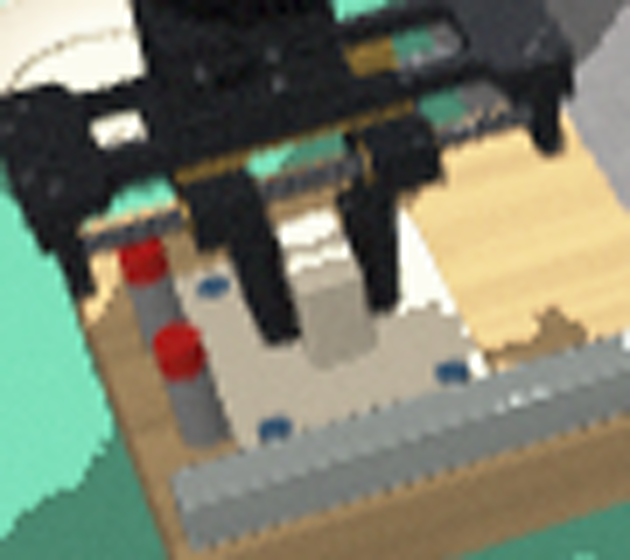

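The plaque is flat and square, touching both pins. One last check on the fence: push a little further and see whether the plaque moves.

>>> play_rows([
  [[-0.003, 0, 0, 0, 0, 0], [-0.006, 0, 0, 0, 0, 0], [-0.008, 0, 0, 0, 0, 0], [-0.008, 0, 0, 0, 0, 0], [-0.008, 0, 0, 0, 0, 0], [-0.008, 0, 0, 0, 0, 0], [-0.008, 0, 0, 0, 0, 0]],
])

```text
clock: 31.78
tool_pos: [0.5541, -0.2423, 0.2225]
eef_rot: [-0.03, 0.999, 0.006, -0.009]
contact_force: [-21.2, 15.2, 12.4]
opening: 0.266
finger_force: 40.0
```

```bash
python3 chk.py
```

```text
t 31.78 grasp [ 0.5515 -0.2407  0.0756] yaw -3.0807 tilt [-0.0179  0.0108] F [-21.2  15.2  12.4] open 0.266 ff 40.0 q [ 0.75  1.04 -0.78  1.72  0.95  0.83  1.15]
jig-frame [ 0.0166 -0.024 ] F jig [-20.3  16.3]
[ 3.41329327  3.87096245 -0.15888246]
(np.float64(169.99), np.float64(240.45)) [-0.0242731 -0.0546647]
(np.float64(204.25), np.float64(252.6)) [0.06021085 0.00973232]
(np.float64(178.61), np.float64(260.78)) [ 0.06089269 -0.05518272]
[(np.float64(159.87), np.float64(236.96), 41), (np.float64(164.93), np.float64(249.56), 53)]
```

Force rose 10 N with only 0.1 mm of motion, so the fence is bearing. Handing in.

```bash
python3 -c "
from plant import *
print(finish_job())"
```

```text
the job is handed in; nothing more can be done
None
```

I handed the job in at about 32 s: both pins seated in their bores, the plaque held flat and pressed against both pins and the fence. No verdict came back, and the pin contact is inferred from the wrist force and the images.

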